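# Load the pressure pot and screw its lid down crosswise

## Task

Get the dies on the bench ready for pressure curing: raise the pot's lid, lock its folding stay so the lid stands up unaided, and put every die on the floor of the pot. Then release the stay, close the lid and tighten its four wing screws evenly in cross order, in two rounds: first all four about half way (each screw followed by the one diagonally opposite), and only then all four fully home, crosswise again. Do not turn a screw while the lid is open, and leave the other things on the bench where they are.

Things in the scene. Friction and masses are not known exactly. Their poses are not given: they have to be found in the camera images.
- pot: Grey rectangular pressure pot with an aluminium flange (160 x 190 mm), fixed to the bench. Origin: centre of its underside, on the bench; x points to the back (to the hinge), y to the left, z up. The well inside is 104 mm (x) by 130 mm (y); its floor is 8 mm and its rim with black gasket 45 mm above the bench. The lid's hinge line runs along y at x = +80 mm, z = 50 mm in this frame.
- lid (a joint): Angle of the blue lid (160 x 190 x 8 mm, 0.35 kg, a 42 mm gauge dial standing 21 mm high at its middle). 0 = shut, grows as the front edge swings up and back; about 1.45 = as far as the stay lets it go. The hinge is stiff and damped: let go above about 1.2 the lid stays where it is, much lower it sinks slowly shut.
- lid_handle (a point): Middle of the lid's steel bar handle: round, 11 mm thick, along the pot's y, 90 mm long between two posts, 40 mm in front of the lid's front edge in the lid's plane (200 mm from the hinge line; 50 mm above the bench when shut, at the top when the lid stands). The bar can turn between the fingers as the lid swings.
- stay (a joint): Elbow angle of the folding stay (two 74 mm links) on the pot's left side; end pivots: on the pot at x = -20, z = 30 mm of its frame, and on the lid's edge 100 mm from the hinge. 0 = folded (lid shut), grows as the lid rises; 2.87 = links in line (lid at 1.45); 3.12 = pushed past dead centre to its stop: locked, the lid cannot fall until the elbow is pushed back.
- stay_grip (a point): Where to take the stay's red elbow pin (12 mm thick, sticking out to the left): on its axis, 42 mm left of the lid's edge, y = 137 mm in the pot's frame. Lid shut: x = -93, z = 40 mm. Lid nearly up: in front of and above the line between the end pivots; push it back and down (10 to 40 mm) to the stop. Locked: x = 31, z = 84 mm. Push it forward and up 30 mm or more to release.
- die_1: Tooth die with a crown: cream stub 12 x 14 x 25 mm, 18 g; origin at the centre of its underside, z up along it when it stands. Solid enough to grip over the lower 16 mm. May be absent. In the pot it may stand or lie. (The beige plate it starts on has its top at z = 0 and ends at x = 425 and 675, y = -275 and 425 mm; the bench beside and behind it is 9 mm lower.)
- die_2: Tooth die with a crown: cream stub 12 x 14 x 25 mm, 18 g; origin at the centre of its underside, z up along it when it stands. Solid enough to grip over the lower 16 mm. May be absent. In the pot it may stand or lie. (The beige plate it starts on has its top at z = 0 and ends at x = 425 and 675, y = -275 and 425 mm; the bench beside and behind it is 9 mm lower.)
- die_3: Tooth die with a crown: cream stub 12 x 14 x 25 mm, 18 g; origin at the centre of its underside, z up along it when it stands. Solid enough to grip over the lower 16 mm. May be absent. In the pot it may stand or lie. (The beige plate it starts on has its top at z = 0 and ends at x = 425 and 675, y = -275 and 425 mm; the bench beside and behind it is 9 mm lower.)
- die_4: Tooth die with a crown: cream stub 12 x 14 x 25 mm, 18 g; origin at the centre of its underside, z up along it when it stands. Solid enough to grip over the lower 16 mm. May be absent. In the pot it may stand or lie. (The beige plate it starts on has its top at z = 0 and ends at x = 425 and 675, y = -275 and 425 mm; the bench beside and behind it is 9 mm lower.)
- mixing_bowl: Green mixing bowl, 68 mm across, 36 mm high; to be left alone. Origin at the centre of its underside.
- thickness_gauge: Wire thickness gauge lying flat, 43 x 96 x 7 mm; to be left alone. Origin at its middle.
- dappen_dish: Faceted glass dish, 32 mm across, 26 mm high; to be left alone. Origin at the centre of its underside.
- small_wheel: Pale green polishing wheel lying flat, 27 mm across, 10 mm high; to be left alone. Origin at the centre of its underside.
- screw_1 (a joint): Turn of the brass wing screw at the front left corner of the lid (diagonal partner: screw_3). Grows clockwise seen from above: 0 = loose, wings along the pot's y (left-right); 0.79 = half way, wings at 45 degrees; 1.57 = fully home at its stop, wings along the pot's x (front-back). Stays where left; starts at 0 to 0.2. Friction 0.06 N m.
- screw_1_grip (a point): Grip point of the front left wing screw, on its turning axis, in the middle of its wings (38 mm long, 9 mm thick, 18 mm high), 17 mm above the lid's top. With the lid shut it is at x = -67, y = +80, z = 71 mm in the pot's frame; its orientation's x axis runs along the wings.
- screw_2 (a joint): Turn of the brass wing screw at the front right corner of the lid (diagonal partner: screw_4). Grows clockwise seen from above: 0 = loose, wings along the pot's y (left-right); 0.79 = half way, wings at 45 degrees; 1.57 = fully home at its stop, wings along the pot's x (front-back). Stays where left; starts at 0 to 0.2. Friction 0.06 N m.
- screw_2_grip (a point): Grip point of the front right wing screw, on its turning axis, in the middle of its wings (38 mm long, 9 mm thick, 18 mm high), 17 mm above the lid's top. With the lid shut it is at x = -67, y = -80, z = 71 mm in the pot's frame; its orientation's x axis runs along the wings.
- screw_3 (a joint): Turn of the brass wing screw at the back right corner of the lid (diagonal partner: screw_1). Grows clockwise seen from above: 0 = loose, wings along the pot's y (left-right); 0.79 = half way, wings at 45 degrees; 1.57 = fully home at its stop, wings along the pot's x (front-back). Stays where left; starts at 0 to 0.2. Friction 0.06 N m.
- screw_3_grip (a point): Grip point of the back right wing screw, on its turning axis, in the middle of its wings (38 mm long, 9 mm thick, 18 mm high), 17 mm above the lid's top. With the lid shut it is at x = +67, y = -80, z = 71 mm in the pot's frame; its orientation's x axis runs along the wings.
- screw_4 (a joint): Turn of the brass wing screw at the back left corner of the lid (diagonal partner: screw_2). Grows clockwise seen from above: 0 = loose, wings along the pot's y (left-right); 0.79 = half way, wings at 45 degrees; 1.57 = fully home at its stop, wings along the pot's x (front-back). Stays where left; starts at 0 to 0.2. Friction 0.06 N m.
- screw_4_grip (a point): Grip point of the back left wing screw, on its turning axis, in the middle of its wings (38 mm long, 9 mm thick, 18 mm high), 17 mm above the lid's top. With the lid shut it is at x = +67, y = +80, z = 71 mm in the pot's frame; its orientation's x axis runs along the wings.

How it is judged (in metres and radians):
On the way, in this order (a step that is already met when the one before it is completed fails the run):
1. the lid is raised and its stay locked past dead centre (value of joint lid above 1.35 rad and value of joint stay above 2.93 rad), for 0.3 s.
2. every die present lies in the pot, with the stay still locked (all of step 1 and x of die_1 in the frame of pot between -0.054 and 0.054 m and y of die_1 in the frame of pot between -0.067 and 0.067 m and z of each of die_1, die_2, die_3, die_4 in the frame of pot below 0.03 m and linear speed of each of die_1, die_2, die_3, die_4 below 0.03 m/s and x of die_2 in the frame of pot between -0.054 and 0.054 m and y of die_2 in the frame of pot between -0.067 and 0.067 m and x of die_3 in the frame of pot between -0.054 and 0.054 m and y of die_3 in the frame of pot between -0.067 and 0.067 m and x of die_4 in the frame of pot between -0.054 and 0.054 m and y of die_4 in the frame of pot between -0.067 and 0.067 m), for 0.2 s.
3. the lid is shut (value of joint lid below 0.04 rad), for 0.2 s.
4. all four screws are turned about half way (value of joint each of screw_1, screw_2, screw_3, screw_4 above 0.5 rad), for 0.1 s.
5. all four screws are fully home (value of joint each of screw_1, screw_2, screw_3, screw_4 above 1.42 rad), for 0.2 s.
At the end, for the whole second after the job is handed in: Lid shut (below 0.04 rad), all four wing screws home (above 1.42 rad of 1.57), every die present inside the pot and at rest (all of step 5 and x of die_1 in the frame of pot between -0.054 and 0.054 m and y of die_1 in the frame of pot between -0.067 and 0.067 m and z of each of die_1, die_2, die_3, die_4 in the frame of pot below 0.03 m and linear speed of each of die_1, die_2, die_3, die_4 below 0.03 m/s and x of die_2 in the frame of pot between -0.054 and 0.054 m and y of die_2 in the frame of pot between -0.067 and 0.067 m and x of die_3 in the frame of pot between -0.054 and 0.054 m and y of die_3 in the frame of pot between -0.067 and 0.067 m and x of die_4 in the frame of pot between -0.054 and 0.054 m and y of die_4 in the frame of pot between -0.067 and 0.067 m and value of joint lid below 0.04 rad); the robot touches nothing.
It fails at once if a screw is turned (past 0.35) while the lid is open (above 0.1) (value of joint lid above 0.1 rad and value of joint any of screw_1, screw_2, screw_3, screw_4 above 0.35 rad).
It fails at once if uneven: a screw is beyond 1.2 while another is still below 0.4 (value of joint any of screw_1, screw_2, screw_3, screw_4 above 1.2 rad and value of joint any of screw_1, screw_2, screw_3, screw_4 below 0.4 rad).
It fails at once if first round not crosswise: two neighbouring screws are past 0.5 while the other two are still below 0.4 ((value of joint each of screw_1, screw_2 above 0.5 rad and value of joint each of screw_3, screw_4 below 0.4 rad) or (value of joint each of screw_1, screw_4 below 0.4 rad and value of joint each of screw_2, screw_3 above 0.5 rad) or (value of joint each of screw_1, screw_2 below 0.4 rad and value of joint each of screw_3, screw_4 above 0.5 rad) or (value of joint each of screw_1, screw_4 above 0.5 rad and value of joint each of screw_2, screw_3 below 0.4 rad)).
It fails at once if second round not crosswise: two neighbouring screws are past 1.42 while the other two are still below 1.2 ((value of joint each of screw_1, screw_2 above 1.42 rad and value of joint each of screw_3, screw_4 below 1.2 rad) or (value of joint each of screw_1, screw_4 below 1.2 rad and value of joint each of screw_2, screw_3 above 1.42 rad) or (value of joint each of screw_1, screw_2 below 1.2 rad and value of joint each of screw_3, screw_4 above 1.42 rad) or (value of joint each of screw_1, screw_4 above 1.42 rad and value of joint each of screw_2, screw_3 below 1.2 rad)).
It fails at once if a bystander is moved more than 30 mm (distance of any of mixing_bowl, thickness_gauge, dappen_dish, small_wheel from where it was at the start of the episode above 0.03 m).
Of die_1, die_2, die_3, die_4 only 2 to 3 are there at a start; the rules pass over those that are not, and their reading is None.
At some moment in a run one of die_1, die_2, die_3, die_4 may be knocked a few centimetres aside while the robot is not near it.
Once in a run the grip may slacken for a moment while it holds something.
It also fails if it takes over 210 s, if anything falls off the work surface, if the arm or the gripper's body presses on something with over 40 N, if the wrist force passes 120 N, or if a joint passes its speed limit or range.

## Robot

A 6-joint arm with a two-finger parallel gripper is mounted at the origin on a cart in front of the work surface, level with it; the furniture and walls round the work are solid. World frame = base frame: x ahead of the robot, y to its left, z up, the work surface at z = 0. Lengths are in m, angles in degrees, forces in N, time in s.
With the tool pointing down it reaches from about 0.325 to 0.85 m from the base axis. Payload 4.4 kg.
Tool frame: the origin (TCP) lies at the very end of the fingers, on their centre line; the grasp point (between the pads) lies 19 mm behind it; x points along the fingers, y is the direction in which the jaws open and shut, and the axes are right-handed (so a half turn about x gives the same grasp; the last joint's range is limited). The gripper opens to 94 mm and grips with 3 to 60 N. Pads are 16 mm wide; open, the fingers measure 119 mm over their backs; the gripper's body (75 mm by 177 mm) begins 78 mm behind the grasp point.
Start: joints at [62.882, 11.837, 88.321, -0, 79.842, -8.623], TCP at [0.182, 0.545, 0.205] pointing down, gripper open.
Joint ranges: [-156.59, 156.59], [-49.26, 127.26], [12.9, 141.05], [-63.56, 243.56], [4.71, 150.69], [-161.64, 161.64]. Speed limits (degrees/s): [159.86, 159.86, 180, 180, 180, 180].

## Interface

Orientations are given as a 3x3 rotation matrix whose columns are the frame's x, y, z axes.
In Python, from bench import reach, movel, movej, grip, hold, ik, get_state, get_image, camera_model, PlanningError, finish_job gives the robot as it stands. Calls block until the motion is done:
- reach(position, orientation): joint-space move of the TCP to a pose.
- movel(position, rot=None, max_speed=0.15, guard=None): straight line of the TCP; rot=None keeps the orientation; max_speed is the mean speed in m/s. With guard (N) it stops when the force on the tool has changed by that much, and returns True; else False.
- movej(angles): joint-space move.
- grip(opening, force=None): finger opening in m; force is the grip in N (None keeps the last); returns when the fingers have stopped.
- hold(seconds).
- ik(position, orientation): joint angles nearest the present ones, or None.
- get_state(): the state.
- get_image(name): name is "scene" or "top" or "wrist"; returns (picture, depth): 480x640x3 uint8, blue, green, red; 480x640 float32, m along the optical axis (not along the pixel's ray), 0 where there is no reading.
- camera_model(name): a dict with "fx", "fy", "cx", "cy" (pixels), "eye" and "attitude" of the camera in the world; the wrist camera has in their place "T_tool_cam" (4x4, takes a point from camera to tool coordinates, whose origin is the TCP and whose axes are the tool frame's). Camera axes: x right, y up, looking along -z (the intrinsics and any distortion apply to the point x, -y, -z); pixel columns grow to the right and rows downward; lengths in m; the calibration is good to about 2 mm. The wrist camera is an equidistant fisheye: a pixel r from the principal point sees the ray r / f radians off the axis. A picture is of the moment at which its call begins: read the wrist's pose just before it. camera_model takes no time and is no camera call.
A pose or a line that the arm cannot do raises PlanningError and nothing moves.
- finish_job(): hands the job in, once; it reports no verdict.
The state is a dict: "clock": time; "joints": joint angles; "joint_velocities": joint speeds; "joint_efforts": joint torques, N m; "tcp_pos": TCP position; "tcp_rot": TCP orientation; "force": force on the tool from outside, world axes, zero at the start; "torque": the same for the moment, N m; "grip_width": finger opening in m.
Only numpy, scipy, OpenCV 4.12 (cv2) and the standard library are available. Lean on these libraries where they do the work, as an engineer would, in place of code of your own. Each camera call takes 0.05 s, during which the arm holds its last target.

## Working session

There is one attempt and no reset: what is moved stays moved. The work goes in short steps, each a Python script; the robot and the scene stay as the last script left them, time stands still between calls to the robot, and variables do not carry over. Pictures are saved under pics/ and viewed, and the job is handed in when it is done.

```bash
ls; mkdir -p pics; python3 - <<'E'
from bench import *
import cv2,numpy as np
s=get_state();print(s['clock'],s['tcp_pos'],s['grip_width'],s['force'])
for n in ("scene","top","wrist"):
    im,d=get_image(n);cv2.imwrite(f'pics/{n}0.png',im);np.save(f'pics/{n}0.npy',d)
    print(n,camera_model(n))
E
```

```text
pics
0.0 [0.18204051 0.54458147 0.20430909] 0.09434615900342642 [-0.48304349  0.54732468  0.55880914]
scene {'fx': 549.4118032916072, 'fy': 549.4118032916072, 'cx': 312.06418329842415, 'cy': 239.60673963600905, 'eye': array([0.00207549, 1.08238865, 0.8046865 ]), 'attitude': array([[-0.88227195,  0.26140994, -0.3914857 ],
       [-0.47062003, -0.47103585,  0.74608445],
       [ 0.01063009,  0.8424904 ,  0.53860647]])}
top {'fx': 555.5136587131803, 'fy': 555.5136587131803, 'cx': 321.1437530992993, 'cy': 242.69039286186643, 'eye': array([0.32236341, 0.06969871, 1.20505814]), 'attitude': array([[ 0.04016072,  0.97690977, -0.20984378],
       [-0.99918955,  0.03983531, -0.00577891],
       [ 0.00271372,  0.20990579,  0.97771785]])}
wrist {'fx': 371.64829954431775, 'fy': 371.64829954431775, 'cx': 330.7570157499048, 'cy': 240.89048759372042, 'T_tool_cam': array([[ 6.57511649e-04,  2.66216029e-01, -9.63913167e-01,
        -1.78667966e-01],
       [ 9.99999783e-01, -1.47814835e-04,  6.41303438e-04,
        -1.42441312e-03],
       [ 2.82445889e-05, -9.63913380e-01, -2.66216069e-01,
        -7.67840230e-02],
       [ 0.00000000e+00,  0.00000000e+00,  0.00000000e+00,
         1.00000000e+00]])}
```

View pics/scene0.png

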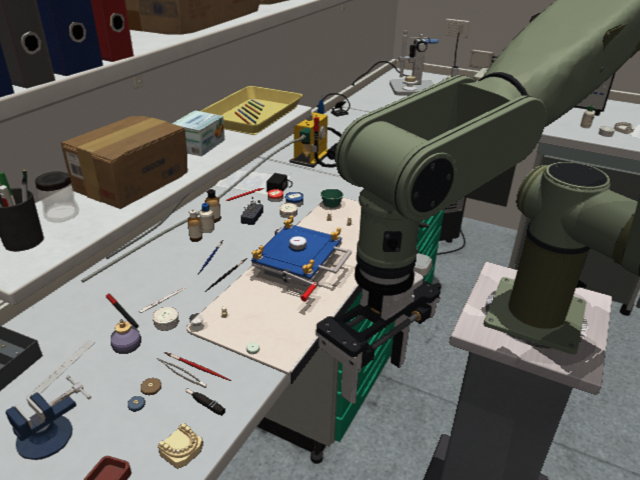

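View pics/top0.png

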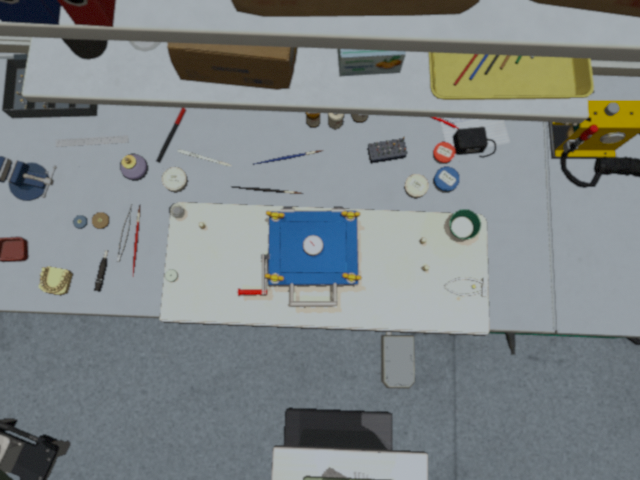

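View pics/wrist0.png

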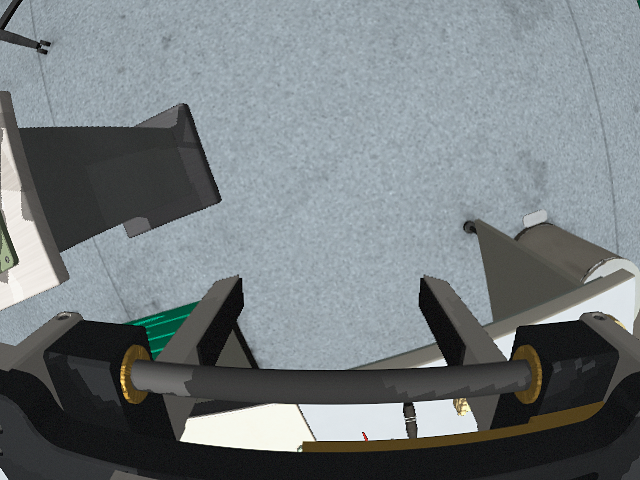

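```bash
cat > h.py <<'E'
from bench import *
import cv2,numpy as np
def snap(n,name,crop=None,k=1):
    im,d=get_image(n); np.save(f'pics/{name}.npy',d); cv2.imwrite(f'pics/{name}_full.png',im)
    if crop:
        x0,y0,x1,y1=crop; im=im[y0:y1,x0:x1]
    if k!=1: im=cv2.resize(im,None,fx=k,fy=k,interpolation=cv2.INTER_CUBIC)
    cv2.imwrite(f'pics/{name}.png',im); return im,d
def ray(n,u,v):
    m=camera_model(n); d=np.array([(u-m['cx'])/m['fx'],-(v-m['cy'])/m['fy'],-1.0])
    return m['eye'],m['attitude']@d
def atz(n,u,v,z):
    e,r=ray(n,u,v); return e+r*(z-e[2])/r[2]
def atd(n,u,v,d):
    e,r=ray(n,u,v); return e+r*d
def proj(n,p):
    m=camera_model(n); c=m['attitude'].T@(np.array(p)-m['eye'])
    return np.array([m['cx']+m['fx']*c[0]/-c[2], m['cy']-m['fy']*c[1]/-c[2]])
E
python3 - <<'E'
import cv2
im=cv2.imread('pics/top0.png')
cv2.imwrite('pics/c1.png',cv2.resize(im[195:315,250:370],None,fx=5,fy=5,interpolation=cv2.INTER_CUBIC))
cv2.imwrite('pics/c2.png',cv2.resize(im[195:335,370:500],None,fx=4,fy=4,interpolation=cv2.INTER_CUBIC))
cv2.imwrite('pics/c3.png',cv2.resize(im[195:335,155:285],None,fx=4,fy=4,interpolation=cv2.INTER_CUBIC))
E
```

```text
(no output)
```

View pics/c1.png

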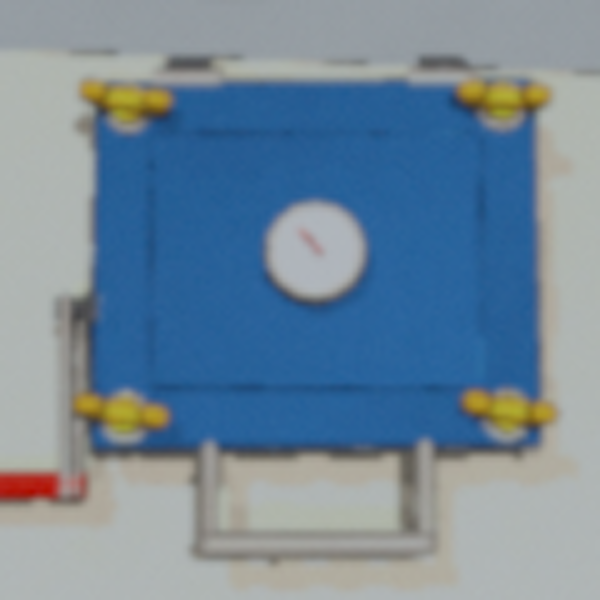

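View pics/c2.png

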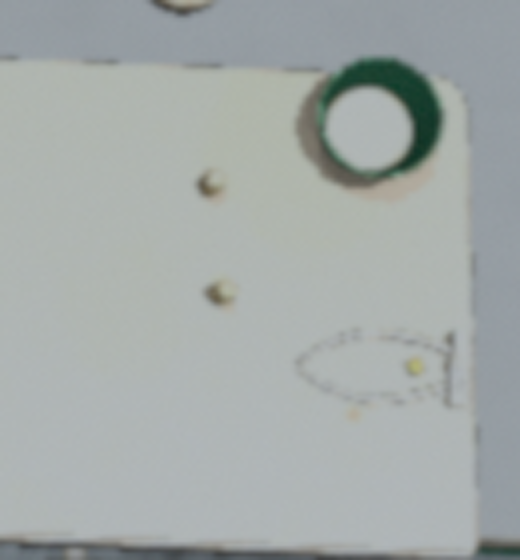

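View pics/c3.png

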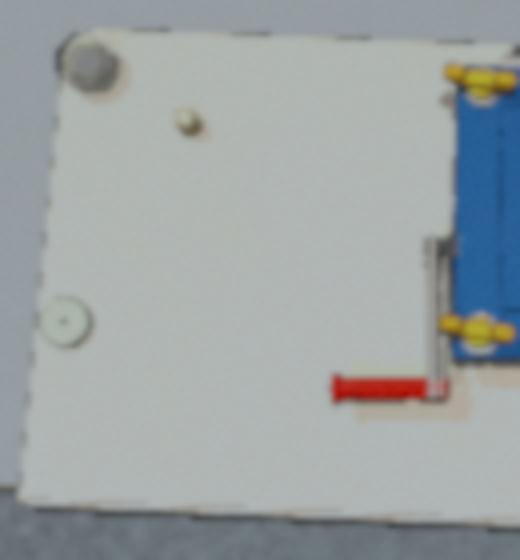

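```bash
cat > fit.py <<'E'
from h import *
from scipy.optimize import least_squares
P=np.array([[-67,80,72],[-67,-80,72],[67,-80,72],[67,80,72],  # hubs
 [-80,95,54],[-80,-95,54],[80,-95,54],[80,95,54],[0,0,75],[-120,45,55],[-120,-45,55]])/1000
C=np.array([[124,410],[506,409],[503,100],[126,103],[93,445],[540,443],[537,82],[98,80],[316,250],[200,543],[434,540]])/5+[250,195]
C=C-0.4
def f(q):
    c,s=np.cos(q[2]),np.sin(q[2]); R=np.array([[c,-s,0],[s,c,0],[0,0,1]])
    return np.concatenate([proj('top',R@p+[q[0],q[1],0])-k for p,k in zip(P,C)])
r=least_squares(f,[.5,.1,0],loss='soft_l1')
print(r.x,np.degrees(r.x[2])); print(f(r.x).reshape(-1,2).round(1))
for n,(u,v) in dict(d1=(188/4+155,121/4+195),d2=(211/4+370,184/4+195),d3=(221/4+370,292/4+195)).items():
    print(n,atz('top',u,v,.012))
D=np.load('pics/top0.npy')
for u,v in ((313,230),(200,250),(450,300),(290,255)): print(u,v,atd('top',u,v,D[v,u]))
E
python3 fit.py
```

```text
[0.56019084 0.09369806 0.04322505] 2.476612963320583
[[-0.5  0.2]
 [ 0.8  0.2]
 [ 0.5 -0.9]
 [ 0.  -1.3]
 [-0.9  0.7]
 [ 0.8  0.9]
 [ 0.1 -1. ]
 [-0.6 -0.4]
 [-0.1 -0. ]
 [ 1.5  0.2]
 [-1.8  0.7]]
d1 [0.60708908 0.34144683 0.012     ]
d2 [ 0.59132795 -0.14636112  0.012     ]
d3 [ 0.53136158 -0.15190758  0.012     ]
313 230 [0.59613563 0.09492391 0.05478903]
200 250 [ 0.55438507  0.3447666  -0.00425145]
450 300 [ 0.46506635 -0.20768887  0.00107186]
290 255 [0.54043655 0.14113734 0.05277351]
```

```bash
python3 - <<'E'
import cv2
im=cv2.imread('pics/scene0.png')
cv2.imwrite('pics/s1.png',cv2.resize(im[180:370,180:370],None,fx=3.1,fy=3.1,interpolation=cv2.INTER_CUBIC))
E
```

```text
(no output)
```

View pics/s1.png

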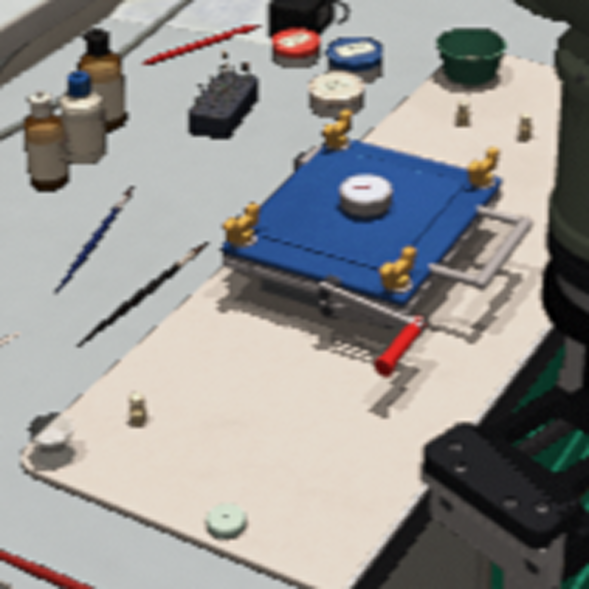

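```bash
cat >> h.py <<'E'
POT=[0.5602,0.0937,0.0432]
def Rz(a):
    c,s=np.cos(a),np.sin(a); return np.array([[c,-s,0],[s,c,0],[0,0,1.]])
def pw(p): # pot->world (m)
    return Rz(POT[2])@np.array(p,float)+[POT[0],POT[1],0]
def down(a): # tool down, jaw axis at world yaw a
    y=np.array([np.cos(a),np.sin(a),0]); x=np.array([0,0,-1.]); return np.column_stack([x,y,np.cross(x,y)])
def wcam(s=None):
    s=s or get_state(); T=camera_model('wrist')['T_tool_cam']; A=np.eye(4);A[:3,:3]=s['tcp_rot'];A[:3,3]=s['tcp_pos']; return A@T
def wproj(p,M):
    m=camera_model('wrist'); c=np.linalg.inv(M)@np.append(p,1); v=np.array([c[0],-c[1],-c[2]])
    r=np.hypot(v[0],v[1]); th=np.arctan2(r,v[2]); return np.array([m['cx']+m['fx']*th*v[0]/r, m['cy']+m['fy']*th*v[1]/r])
def watz(u,v,z,M):
    m=camera_model('wrist'); a=(u-m['cx'])/m['fx'];b=(v-m['cy'])/m['fy'];th=np.hypot(a,b)
    d=np.array([np.sin(th)*a/th,-np.sin(th)*b/th,-np.cos(th)]); d=M[:3,:3]@d; e=M[:3,3]; return e+d*(z-e[2])/d[2]
def wsnap(name):
    M=wcam(); np.save(f'pics/{name}_M.npy',M); im,d=get_image('wrist'); cv2.imwrite(f'pics/{name}.png',im); np.save(f'pics/{name}.npy',d); return im,d,M
def st(msg=''):
    s=get_state(); print(msg,'t=%.1f'%s['clock'],'tcp',s['tcp_pos'].round(4),'w %.4f'%s['grip_width'],'F',np.round(s['force'],1),'J',np.round(s['joints'],1)); return s
E
python3 - <<'E'
from h import *
a=POT[2]
for s in (0,np.pi):
    for p in ([-.12,0,.14],[-.12,0,.031],[.056,0,.23]):
        print(s,ik(pw(p),down(a+s)))
for s in (0,.8,np.pi/2,2.4,np.pi):
    for sx,sy in ((-1,1),(-1,-1),(1,-1),(1,1)):
        q=ik(pw([.067*sx,.08*sy,.06]),down(a-s)); print(s,sx,sy,None if q is None else np.round(q))
E
```

```text
0 [ 3.01422276e-01  1.84616624e-01  1.09366257e+02 -2.54444375e-14
  7.04491262e+01 -2.17375540e+00]
0 [ 3.01422276e-01  1.00822594e+01  1.13989637e+02 -2.54444375e-14
  5.59281039e+01 -2.17375540e+00]
0 [ 9.21204111e-01  1.67118035e+01  7.93870853e+01 -2.54444375e-14
  8.39011112e+01 -1.55397356e+00]
3.141592653589793 None
3.141592653589793 None
3.141592653589793 None
0 -1 1 [ 10.  15. 104.  -0.  62.   7.]
0 -1 -1 [ -9.  12. 107.  -0.  61. -11.]
0 1 -1 [-6. 27. 87. -0. 66. -9.]
0 1 1 [ 8. 29. 84. -0. 67.  6.]
0.8 -1 1 [ 10.  15. 104.  -0.  62.  53.]
0.8 -1 -1 [ -9.  12. 107.  -0.  61.  35.]
0.8 1 -1 [-6. 27. 87. -0. 66. 37.]
0.8 1 1 [ 8. 29. 84. -0. 67. 52.]
1.5707963267948966 -1 1 [ 10.  15. 104.  -0.  62.  97.]
1.5707963267948966 -1 -1 [ -9.  12. 107.  -0.  61.  79.]
1.5707963267948966 1 -1 [-6. 27. 87. -0. 66. 81.]
1.5707963267948966 1 1 [ 8. 29. 84. -0. 67. 96.]
2.4 -1 1 [ 10.  15. 104.  -0.  62. 145.]
2.4 -1 -1 [ -9.  12. 107.  -0.  61. 126.]
2.4 1 -1 [ -6.  27.  87.  -0.  66. 129.]
2.4 1 1 [  8.  29.  84.  -0.  67. 143.]
3.141592653589793 -1 1 None
3.141592653589793 -1 -1 None
3.141592653589793 1 -1 None
3.141592653589793 1 1 None
```

```bash
python3 - <<'E'
from h import *
reach(pw([-.12,0,.20]),down(POT[2])); st()
wsnap('w1'); im,d=snap('top','t1')
E
```

```text
t=2.0 tcp [0.4403 0.0891 0.2001] w 0.0936 F [-0.5  0.3  0.3] J [  0.4  -3.6 105.5   0.   78.1  -2.2]
```

View pics/w1.png

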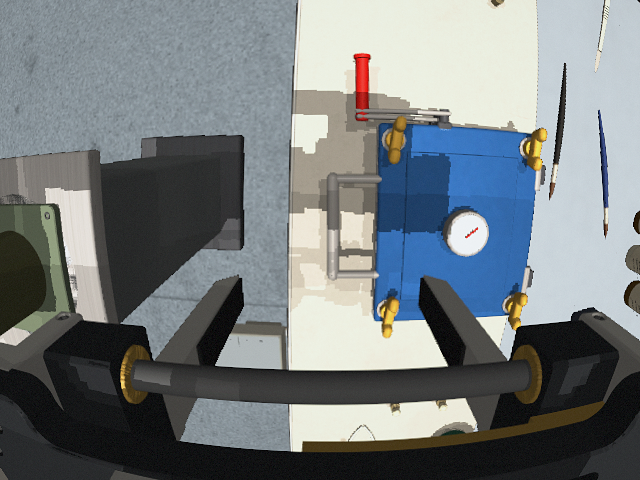

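```bash
python3 - <<'E'
import cv2
im=cv2.imread('pics/w1.png')
cv2.imwrite('pics/w1c.png',cv2.resize(im[100:340,310:560],None,fx=3,fy=2.5*1.0,interpolation=cv2.INTER_CUBIC)) if 0 else cv2.imwrite('pics/w1c.png',cv2.resize(im[100:330,310:560],None,fx=2.6,fy=2.6,interpolation=cv2.INTER_CUBIC))
E
```

```text
(no output)
```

View pics/w1c.png

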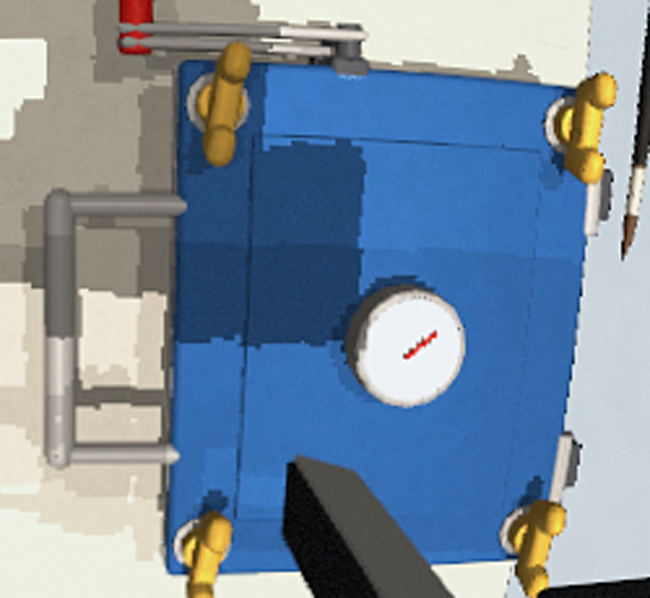

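```bash
cat > fit2.py <<'E'
from h import *
from scipy.optimize import least_squares
M=np.load('pics/w1_M.npy')
P=np.array([[-120,45,50],[-120,-45,50],[0,0,75],[-80,95,54],[-80,-95,54],[-67,80,55],[67,80,55],[-67,-80,55],[67,-80,55]])/1000
C=np.array([[60,205],[59,455],[410,346],[180,62],[168,573],[218,104],[572,125],[202,543],[527,534]])/2.6+[310,100]-.3
def f(q):
    return np.concatenate([wproj(Rz(q[2])@p+[q[0],q[1],0],M)-k for p,k in zip(P,C)])
r=least_squares(f,[.56,.094,.04],loss='soft_l1')
print(r.x); print(f(r.x).reshape(-1,2).round(1))
E
python3 fit2.py
```

```text
[0.56235487 0.09239123 0.04886458]
[[-0.  -0.1]
 [ 0.7 -0.5]
 [ 1.2  1.6]
 [-0.2 -1.3]
 [-0.6  2.4]
 [ 0.1 -0.1]
 [-0.6  0. ]
 [ 0.3  0.6]
 [-0.8 -1.5]]
```

```bash
sed -i 's/^POT=.*/POT=[0.5613,0.0930,0.0465]/' h.py; cat >> h.py <<'E'
def hpose(th,dz=-.019,r=.2): # TCP for handle at lid angle th
    return pw([.08-r*np.cos(th),0,.05+r*np.sin(th)+dz])
E
python3 - <<'E'
from h import *
grip(.036,20)
p=hpose(0); movel(p+[0,0,.05],down(POT[2])); movel(p,max_speed=.1,guard=15); st('down')
grip(0,25); st('grip')
E
```

```text
down t=4.7 tcp [0.442  0.0874 0.0315] w 0.0362 F [-0.1  0.8  0. ] J [  0.2  10.2 113.8   0.   56.   -2.5]
grip t=5.3 tcp [0.4422 0.0874 0.0314] w 0.0097 F [0.8 0.6 1. ] J [  0.2  10.2 113.8   0.   55.9  -2.5]
```

```bash
python3 - <<'E'
from h import *
for th in (.12,.24,.36):
    movel(hpose(th),max_speed=.12); st('%.2f'%th)
E
```

```text
0.12 t=5.6 tcp [0.4435 0.0875 0.055 ] w 0.0104 F [ 3.2 -0.3 -2.7] J [  0.2   7.8 112.9  -0.   59.1  -2.5]
0.24 t=6.0 tcp [0.4476 0.0876 0.0781] w 0.0099 F [ 3.6 -0.  -2.8] J [  0.2   6.1 111.5  -0.   62.3  -2.5]
0.36 t=6.3 tcp [0.4543 0.0879 0.1007] w 0.0104 F [ 3.6 -1.3 -3.3] J [  0.2   5.  109.6  -0.   65.4  -2.4]
```

```bash
python3 - <<'E'
from h import *
for th in np.arange(.48,1.33,.12):
    movel(hpose(th),max_speed=.12); s=st('%.2f'%th)
    if s['grip_width']<.007: break
movel(hpose(1.40),max_speed=.1);st()
snap('scene','s2'); wsnap('w2')
E
```

```text
0.48 t=6.7 tcp [0.4634 0.0883 0.1223] w 0.0101 F [ 3.6 -1.6 -3.3] J [  0.3   4.4 107.3  -0.   68.3  -2.4]
0.60 t=7.0 tcp [0.4751 0.0889 0.1431] w 0.0102 F [ 0.3 -1.6 -1.2] J [  0.3   4.4 104.6  -0.   71.2  -2.3]
0.72 t=7.4 tcp [0.4893 0.0895 0.1627] w 0.0100 F [-4.6 -2.4  2.1] J [  0.4   4.9 101.6  -0.   73.8  -2.3]
0.84 t=7.7 tcp [0.5055 0.0903 0.1803] w 0.0104 F [-8.3 -2.7  6.2] J [ 0.5  5.9 98.3 -0.  76.2 -2.2]
0.96 t=8.1 tcp [0.5249 0.0912 0.1964] w 0.0101 F [-8.2 -2.9  9.7] J [ 0.6  7.3 94.7 -0.  78.2 -2.1]
1.08 t=8.4 tcp [0.5468 0.0922 0.2094] w 0.0102 F [-6.2 -2.   8. ] J [ 0.6  9.2 91.  -0.  79.9 -2. ]
1.20 t=8.8 tcp [0.5693 0.0933 0.2194] w 0.0102 F [-3.7 -1.8  6.2] J [ 0.7 11.4 87.2 -0.  81.3 -1.9]
1.32 t=9.1 tcp [0.5926 0.0944 0.2267] w 0.0103 F [-1.9 -1.7  6.5] J [ 0.8 13.8 83.3 -0.  82.6 -1.9]
 t=9.4 tcp [0.6083 0.0951 0.2296] w 0.0102 F [-0.9 -1.7  6.2] J [ 0.8 15.6 80.8 -0.  83.4 -1.8]
```

View pics/s2.png

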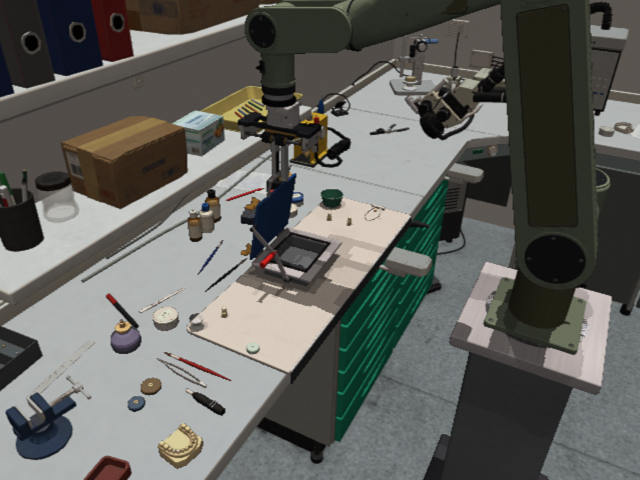

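```bash
cat >> h.py <<'E'
def tilt(t): # jaws along pot x, tool pointing down and to pot -y by t rad
    R=Rz(POT[2]); x=R@[0,-np.sin(t),-np.cos(t)]; y=R@[1,0,0]; return np.column_stack([x,y,np.cross(x,y)])
def elbow(th): # pot frame x,z of stay pin at lid angle th (unlocked)
    A=np.array([-.02,.03]); B=np.array([.08-.1*np.cos(th),.05+.1*np.sin(th)]); d=B-A; L=np.hypot(*d); u=d/L
    return A+d/2+np.sqrt(max(.074**2-L*L/4,0))*np.array([-u[1],u[0]])
def pin(xz,t=.5,back=0.,off=.019,y=.137): # TCP pose for grasp of pin at pot xz
    R=tilt(t); p=pw([xz[0],y,xz[1]]); return p+R[:,0]*(off-back),R
E
python3 - <<'E'
from h import *
E=elbow(1.40);print(E)
for t in (.3,.5,.7):
    for b in (0,.12):
        q=ik(*pin(E,t,b)); print(t,b,None if q is None else q.round(1))
grip(.04); s=st('open'); movel(s['tcp_pos']+[0,0,.1]); st('up')
p,R=pin(E,.5,.12); p2=p+np.array([0,0.02,.12]); print(p,p2)
reach(p2,R); st(); snap('scene','s3',(200,140,400,300),4); wsnap('w3')
E
```

```text
[0.00880105 0.09816524]
0.3 0 [ 22.5  28.2  84.1 -16.8  74.3  25.4]
0.3 0.12 [ 25.5  23.7  76.2 -15.8  87.1  24.6]
0.5 0 [ 27.3  33.1  80.  -26.2  80.8  32.1]
0.5 0.12 [ 31.6  30.5  70.5 -24.8  93.5  30.6]
0.7 0 [ 31.3  38.8  75.6 -34.4  88.   36.9]
0.7 0.12 [ 36.5  38.4  64.4 -32.9 100.4  34.6]
open t=10.2 tcp [0.6073 0.0952 0.228 ] w 0.0402 F [-0.2  0.4 -0.4] J [ 0.8 15.7 80.9  0.  83.4 -1.8]
up t=11.0 tcp [0.6067 0.0952 0.3268] w 0.0398 F [ 0.4  0.5 -0.1] J [ 0.8 13.2 72.6 -0.  94.3 -1.8]
[0.56147252 0.27863065 0.18680107] [0.56147252 0.29863065 0.30680107]
 t=11.9 tcp [0.5618 0.2976 0.3063] w 0.0399 F [-0.7 -1.1  0.7] J [ 32.9  28.   60.1 -25.5 105.7  26.3]
```

View pics/s3.png

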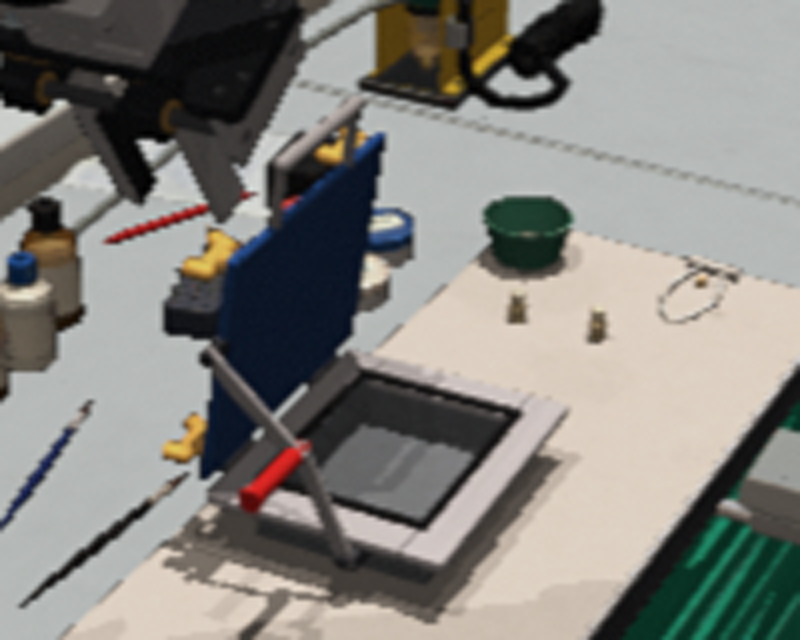

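View pics/w3.png

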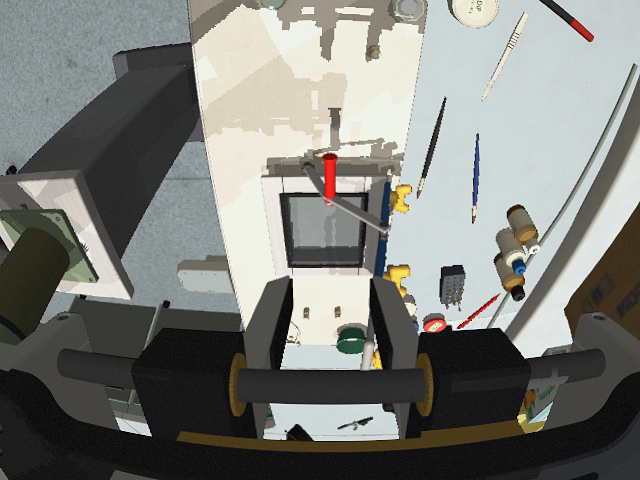

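```bash
python3 - <<'E'
from h import *
M=np.load('pics/w3_M.npy')
for th in (1.33,1.36,1.4,1.43):
    E=elbow(th)
    for y in (.1,.15): 
        p=pw([E[0],y,E[1]]); print(th,y,(proj('scene',p)-[200,140])*4,wproj(p,M))
print(E)
E
```

```text
1.33 0.1 [315.59608901 448.59703793] [319.27020242 202.60497399]
1.33 0.15 [272.80595138 493.63116936] [318.22005857 164.57981861]
1.36 0.1 [308.80548996 448.46869438] [323.29081757 201.90268774]
1.36 0.15 [265.88212419 493.4158705 ] [322.56823665 163.91521345]
1.4 0.1 [298.55464731 449.13552857] [329.37306862 200.51908092]
1.4 0.15 [255.44325027 493.96620002] [329.14181571 162.62043161]
1.43 0.1 [288.65242587 450.88163101] [335.24657835 198.77381843]
1.43 0.15 [245.37620757 495.61837827] [335.48155498 161.00179377]
[0.01539834 0.09498429]
```

```bash
cat >> h.py <<'E'
def arc(a,r=.074): return np.array([-.02+r*np.cos(np.radians(a)),.03+r*np.sin(np.radians(a))])
E
python3 - <<'E'
from h import *
E=elbow(1.40)
p,R=pin(E,.5,.12); movel(p,R); 
p,R=pin(E,.5,0); g=movel(p,R,max_speed=.12,guard=12); st('at %s'%g)
wsnap('w4'); grip(0,30); s=st('grip')
E
```

```text
at False t=14.1 tcp [0.5649 0.2218 0.0824] w 0.0399 F [-0.2  0.2  0.4] J [ 27.4  33.   79.9 -26.2  80.8  32.1]
grip t=14.7 tcp [0.5643 0.2213 0.0817] w 0.0116 F [0.  0.6 1.3] J [ 27.4  33.1  80.  -26.2  80.8  32.1]
```

View pics/w4.png

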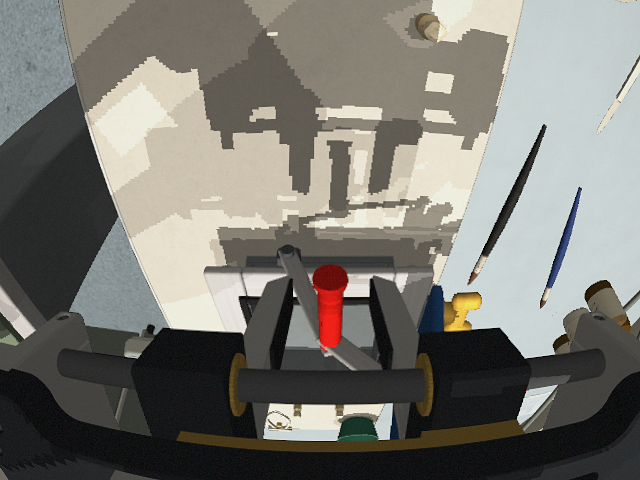

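The red pin (330,305) was centred between the fingers before the grip. Now I'll push along the arc to the stop.

```bash
python3 - <<'E'
from h import *
for a in (62,57,52,48,45.5):
    p,R=pin(arc(a)); g=movel(p,R,max_speed=.06,guard=40); st('%s %s'%(a,g))
    if g: break
hold(.3); st(); snap('scene','s4',(200,140,400,300),4); wsnap('w5')
E
```

```text
62 False t=14.9 tcp [0.5706 0.2216 0.0786] w 0.0114 F [-0.7  1.4  0.6] J [ 27.1  33.9  79.2 -26.2  80.7  31.9]
57 False t=15.2 tcp [0.576  0.2219 0.0749] w 0.0111 F [-0.   1.6  0.8] J [ 26.9  34.6  78.5 -26.3  80.6  31.8]
52 False t=15.5 tcp [0.5809 0.2221 0.071 ] w 0.0110 F [-0.1  1.3 -1.1] J [ 26.8  35.3  77.8 -26.3  80.5  31.6]
48 False t=15.7 tcp [0.5846 0.2223 0.0676] w 0.0110 F [-1.6  1.9 -2.6] J [ 26.6  35.9  77.3 -26.3  80.4  31.6]
45.5 False t=16.0 tcp [0.5866 0.2223 0.0656] w 0.0111 F [-3.8  2.6 -0.7] J [ 26.6  36.3  77.  -26.4  80.4  31.5]
 t=16.3 tcp [0.5866 0.2223 0.0657] w 0.0110 F [-4.5  3.9 -3.3] J [ 26.6  36.3  77.  -26.4  80.3  31.5]
```

View pics/s4.png

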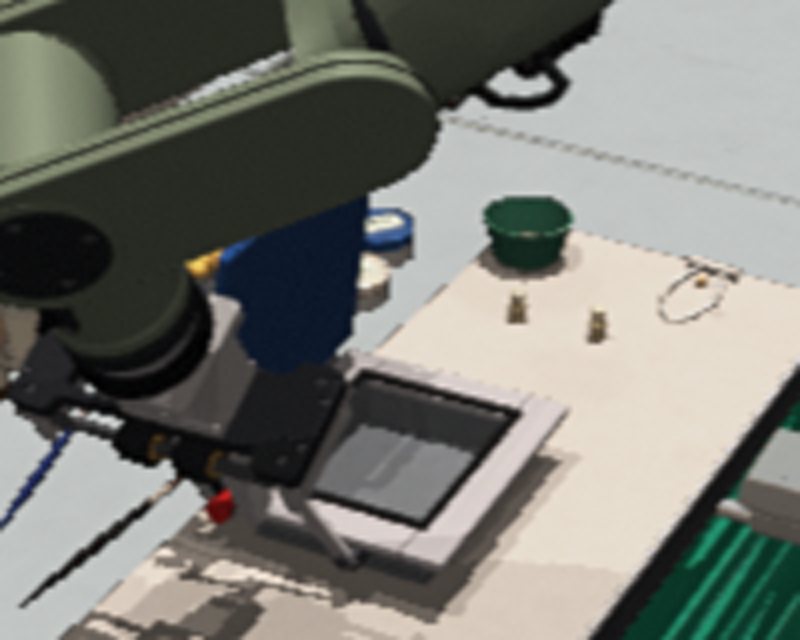

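```bash
python3 - <<'E'
from h import *
for a in (44,42.5):
    p,R=pin(arc(a)); g=movel(p,R,max_speed=.05,guard=15); st('%s %s'%(a,g))
    if g: break
hold(.2)
grip(.034); p,R=pin(arc(44),.5,.13); movel(p,R); st()
p=p+[0,.03,.12]; movel(p,max_speed=.3); st(); snap('scene','s5',(200,140,400,300),4); wsnap('w6')
E
```

```text
44 False t=16.6 tcp [0.5869 0.2223 0.0653] w 0.0112 F [-8.5  3.6  3.2] J [ 26.5  36.4  76.8 -26.3  80.5  31.5]
42.5 False t=16.9 tcp [0.5871 0.2222 0.065 ] w 0.0109 F [-12.7   4.1   8. ] J [ 26.5  36.6  76.7 -26.3  80.7  31.5]
 t=18.7 tcp [0.585  0.2839 0.1776] w 0.0343 F [-0.4  0.4  0.2] J [ 31.   33.7  66.9 -25.   93.7  29.8]
 t=19.2 tcp [0.5856 0.3144 0.2984] w 0.0339 F [ 0.1 -0.7 -1.4] J [ 33.   32.1  55.1 -25.6 106.5  25.9]
```

View pics/s5.png

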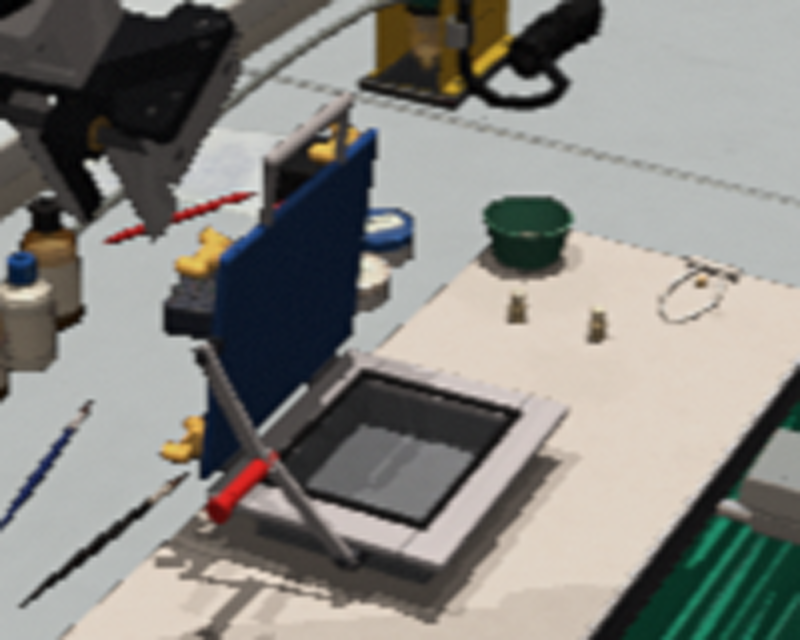

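View pics/w6.png

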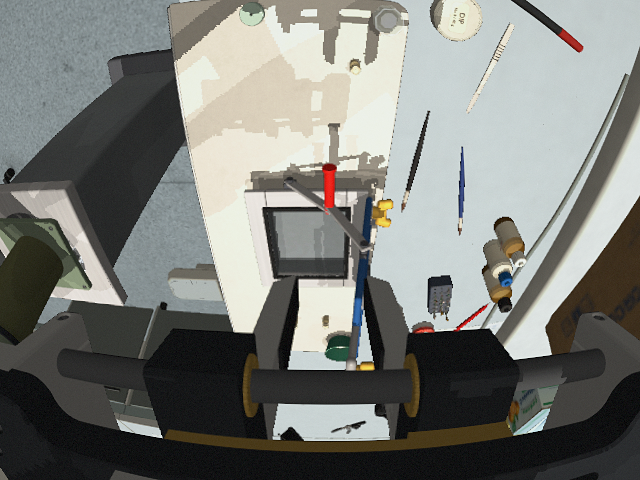

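```bash
python3 - <<'E'
from h import *
for y in (.1,.155): print((proj('scene',pw([.031,y,.084]))-[200,140])*4)
M=np.load('pics/w6_M.npy'); print('d1',watz(355,69,.012,M))
for n,(u,v) in dict(dish=(177,211),wheel=(172,275),bowl=(463,225)).items(): print(n,atz('top',u,v,.02))
reach([.607,.341,.12],down(np.pi/2)); st(); wsnap('w7')
E
```

```text
[265.68871178 459.89192785]
[217.60046959 509.10352197]
d1 [0.60972004 0.33880735 0.012     ]
dish [0.63523174 0.39748584 0.02      ]
wheel [0.49251947 0.39474436 0.02      ]
bowl [ 0.6291602  -0.23330849  0.02      ]
 t=20.8 tcp [0.6069 0.3409 0.1197] w 0.0338 F [ 0.2 -0.2  0.6] J [ 22.2  30.3  73.9  -0.   75.8 -67.8]
```

View pics/w7.png

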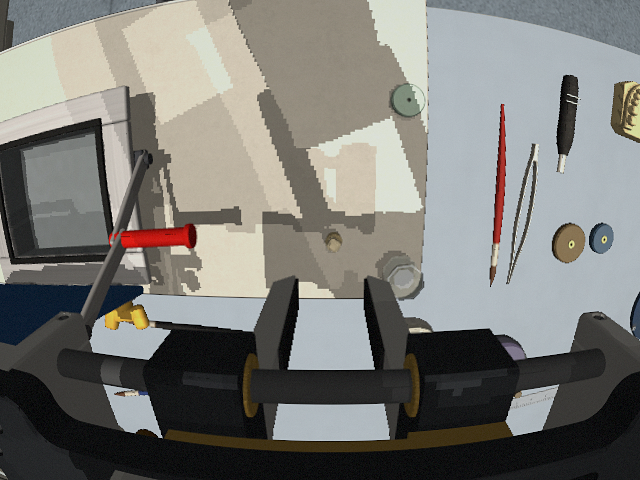

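```bash
python3 - <<'E'
from h import *
im=cv2.imread('pics/w7.png'); cv2.imwrite('pics/w7c.png',cv2.resize(im[215:265,305:365],None,fx=10,fy=10,interpolation=cv2.INTER_CUBIC))
M=np.load('pics/w7_M.npy'); print('cam',M[:3,3],'tcp proj',wproj([.607,.341,0],M))
print(watz(333,246,0.0,M),watz(333,237,.025,M))
E
```

```text
cam [0.52967773 0.33949432 0.29844586] tcp proj [333.02758685 235.2237854 ]
[0.6163071  0.34098718 0.        ] [0.60191927 0.34085435 0.025     ]
```

View pics/w7c.png

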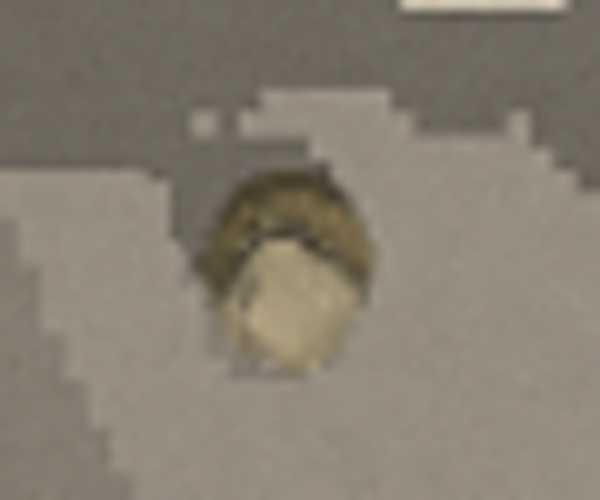

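```bash
cat >> h.py <<'E'
YJ=np.pi/2
def pick(x,y,force=15,open_=.034,guard=8,yaw=YJ):
    grip(open_,force); s=get_state()
    movel([x,y,.06],down(yaw),max_speed=.2); g=movel([x,y,.003],max_speed=.1,guard=guard); print('hit',g)
    grip(0,force); st('gripped'); movel([x,y,.17],max_speed=.2); return st('lifted')
def place(px,py,via):
    R=down(YJ+POT[2]); p=pw([px,py,0]); w0=get_state()['grip_width']
    movel(via,down(YJ),max_speed=.3); movel([p[0],p[1],.17],R,max_speed=.3); s=st('over')
    if s['grip_width']<.008: print('LOST'); return False
    movel([p[0],p[1],.03],max_speed=.2); g=movel([p[0],p[1],.0115],max_speed=.05,guard=5); st('low %s'%g)
    grip(.028); hold(.1); movel([p[0],p[1],.19],max_speed=.25); st('out'); return True
E
python3 - <<'E'
from h import *
s=pick(.608,.341); wsnap('w8')
E
```

```text
hit True
gripped t=22.6 tcp [6.058e-01 3.402e-01 4.000e-04] w 0.0123 F [0.4 2.2 5.2] J [ 22.2  38.   77.4   0.   64.9 -67.8]
lifted t=23.6 tcp [0.6067 0.3403 0.1677] w 0.0125 F [ 0.1  0.5 -0.1] J [ 22.2  28.3  71.   -0.   81.3 -67.8]
```

View pics/w8.png

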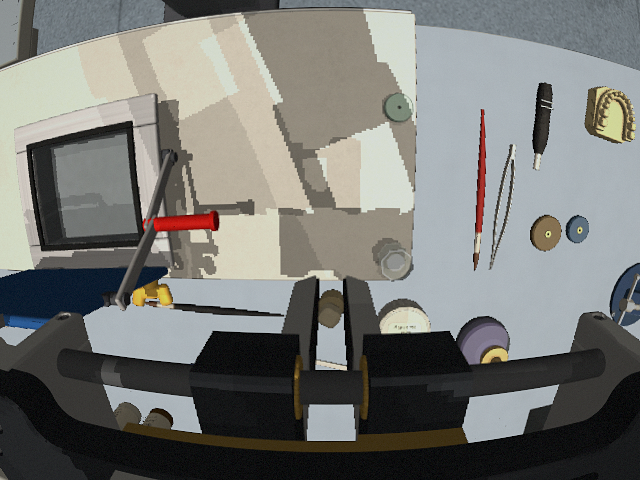

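```bash
sed -i 's/\[x,y,.003\]/[x,y,.005]/' h.py; python3 - <<'E'
from h import *
place(-.025,.03,[.535,.3,.17])
reach([.55,-.149,.19],down(YJ)); st(); wsnap('w9'); snap('top','t9',(160,190,500,340),2)
E
```

```text
over t=24.8 tcp [0.5356 0.1224 0.1699] w 0.0122 F [ 0.2 -0.1 -0.2] J [  3.8  10.6  94.2   0.1  75.2 -88.8]
low False t=26.1 tcp [0.5346 0.1217 0.0112] w 0.0127 F [-0.6 -0.3 -0.2] J [  3.8  22.4 100.5  -0.   57.1 -88.9]
out t=27.6 tcp [0.5338 0.1217 0.1884] w 0.0277 F [-0.5 -0.4  0.1] J [  3.8   9.4  93.2  -0.   77.5 -88.9]
 t=28.6 tcp [ 0.5497 -0.1478  0.1892] w 0.0278 F [-0.7  0.7  0.6] J [ -23.8   12.    90.1    0.    78.  -113.8]
```

View pics/w9.png

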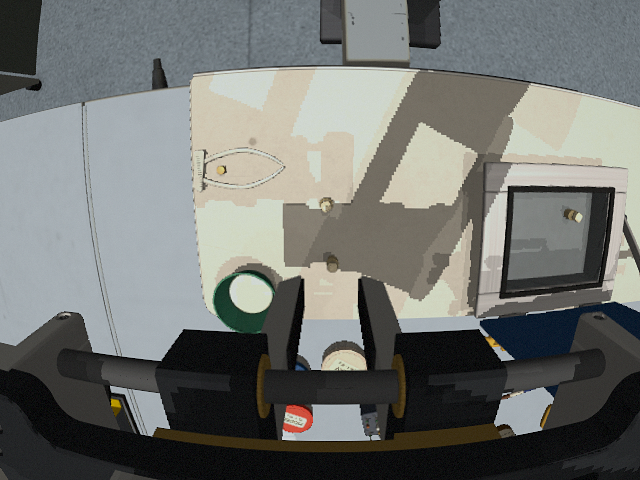

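View pics/t9.png

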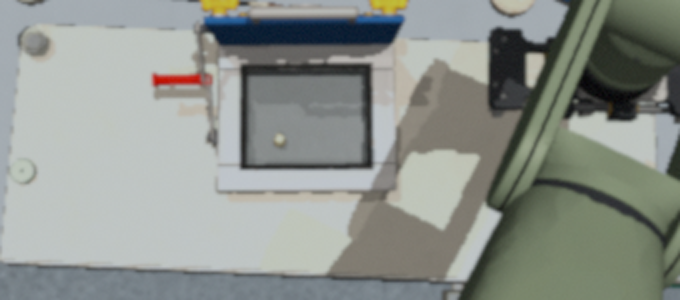

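```bash
python3 - <<'E'
from h import *
im=cv2.imread('pics/w9.png'); cv2.imwrite('pics/w9c.png',cv2.resize(im[185:285,290:370],None,fx=6,fy=6,interpolation=cv2.INTER_CUBIC))
M=np.load('pics/w9_M.npy')
for x,y in ((.5913,-.1464),(.5314,-.1519)): print(wproj([x,y,0],M),wproj([x,y,.025],M))
E
```

```text
[333.55786303 257.22015967] [333.75826165 265.07643038]
[328.21428204 200.13527569] [328.0520923  204.34420236]
```

View pics/w9c.png

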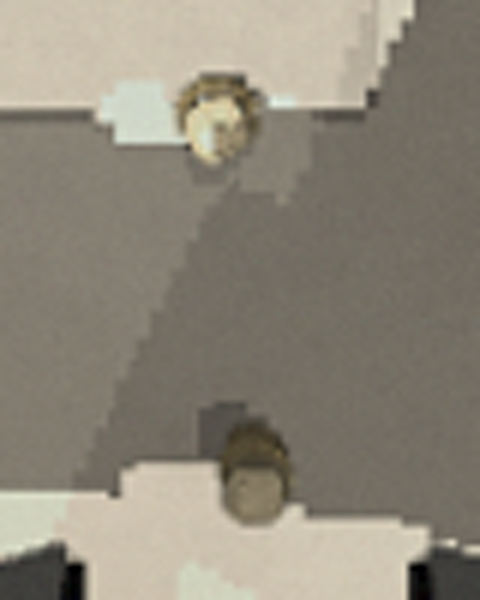

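```bash
python3 - <<'E'
from h import *
M=np.load('pics/w9_M.npy')
print(watz(326.3,206,.024,M),watz(326.3,202,.004,M)); d2=(watz(332.3,267,.024,M)+watz(332.8,259,.003,M))/2; print(d2)
pick(d2[0],d2[1]); wsnap('w10')
E
```

```text
[ 0.53314995 -0.15355206  0.024     ] [ 0.5326357  -0.15377324  0.004     ]
[ 0.59295442 -0.14750872  0.0135    ]
hit False
gripped t=31.1 tcp [ 0.5934 -0.1476  0.0056] w 0.0114 F [-0.6 -0.4  1.9] J [ -22.1   29.    91.2    0.    59.7 -112.1]
lifted t=32.1 tcp [ 0.5918 -0.1471  0.1684] w 0.0113 F [-0.2 -0.5 -0.2] J [ -22.1   17.9   85.3   -0.    77.  -112.1]
```

View pics/w10.png

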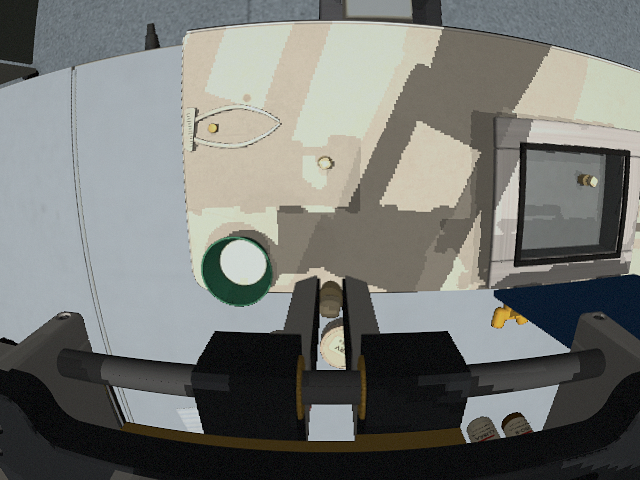

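```bash
python3 - <<'E'
from h import *
M=np.load('pics/w10_M.npy'); print(wproj([.533,-.1537,.0],M),wproj([.533,-.1537,.024],M))
place(-.025,-.03,[.535,-.12,.17])
reach([.533,-.154,.15],down(YJ)); st(); wsnap('w11')
E
```

```text
[325.37127382 161.04702355] [324.98355971 162.4695936 ]
over t=33.2 tcp [0.5382 0.0611 0.1698] w 0.0115 F [ 0.1 -0.2  0.1] J [ -2.6   9.7  95.3  -0.1  75.1 -95.3]
low True t=34.5 tcp [0.5385 0.0621 0.0126] w 0.0112 F [-0.5  1.2  1.3] J [ -2.6  21.6 101.5   0.   56.8 -95.3]
out t=35.9 tcp [0.5366 0.0619 0.1886] w 0.0279 F [ 0.1 -0.2 -0.3] J [ -2.6   8.5  94.3   0.   77.3 -95.3]
 t=36.8 tcp [ 0.5326 -0.153   0.1492] w 0.0278 F [-0.5  0.4  0.2] J [ -25.    12.4   94.6    0.    73.1 -115. ]
```

View pics/w11.png

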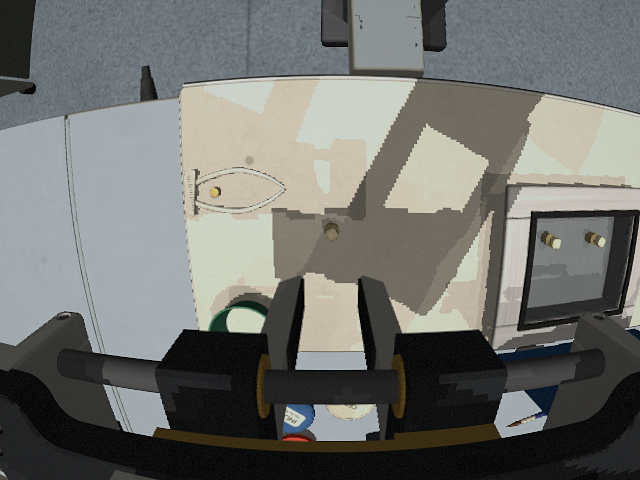

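```bash
python3 - <<'E'
from h import *
M=np.load('pics/w11_M.npy'); print(watz(332,229,.005,M),watz(332,234,.024,M))
pick(.5335,-.1535); wsnap('w12')
place(.0,.0,[.535,-.12,.17])
movel(pw([-.1,0,.25]),max_speed=.3); wsnap('w13'); snap('top','t13',(160,190,500,340),2); st()
E
```

```text
[ 0.53322983 -0.15344089  0.005     ] [ 0.53300279 -0.15351691  0.024     ]
hit False
gripped t=39.0 tcp [ 0.534  -0.1537  0.0056] w 0.0121 F [0.4 0.3 2.7] J [ -25.    23.6   99.6    0.    56.7 -115. ]
lifted t=40.0 tcp [ 0.5324 -0.153   0.1684] w 0.0122 F [ 0.1  0.3 -0. ] J [ -25.    11.3   93.5   -0.    75.4 -115. ]
over t=41.1 tcp [0.5612 0.0918 0.1696] w 0.0117 F [-1.  -0.3 -1. ] J [  0.6  12.9  91.4  -0.1  75.7 -92. ]
low True t=42.4 tcp [0.5621 0.0931 0.0126] w 0.0125 F [-0.3  0.1  1.4] J [  0.7  24.3  97.5   0.   58.1 -92. ]
out t=43.8 tcp [0.5601 0.093  0.1884] w 0.0280 F [-1.2 -0.6 -0.5] J [  0.7  11.9  90.4   0.   77.9 -92. ]
 t=44.5 tcp [0.4615 0.0883 0.248 ] w 0.0282 F [ 0.1 -0.2 -0.2] J [  0.2  -3.   99.2   0.   84.  -92.4]
```

View pics/w13.png

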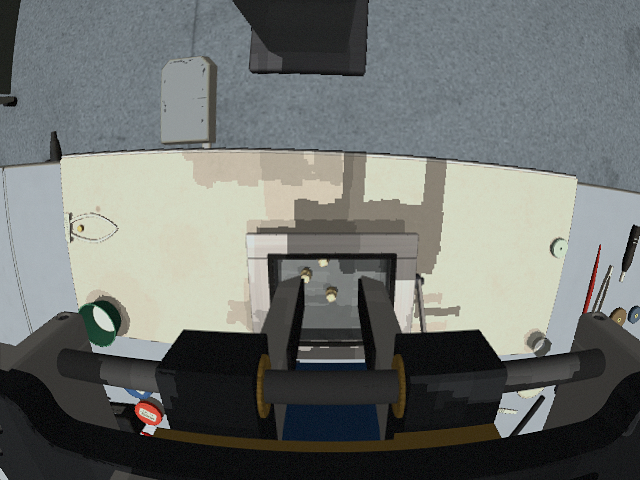

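View pics/t13.png

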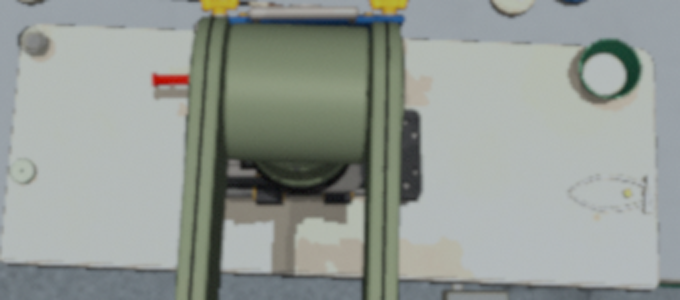

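```bash
python3 - <<'E'
from h import *
M=np.load('pics/w13_M.npy')
for p in ((-.025,.03),(-.025,-.03),(0,0)): print(wproj(pw([*p,.008]),M),wproj(pw([*p,.033]),M))
for u,v in ((323,262),(306,270)):
  q=watz(u,v,.02,M); print(Rz(-POT[2])@(q-[POT[0],POT[1],0]))
im=cv2.imread('pics/w13.png'); cv2.imwrite('pics/w13c.png',cv2.resize(im[225:345,240:425],None,fx=4,fy=4,interpolation=cv2.INTER_CUBIC))
E
```

```text
[357.27777067 270.4713042 ] [358.74568152 277.95886577]
[307.32217459 270.49067579] [306.00102504 277.98224322]
[332.2853201 289.712835 ] [332.35594822 298.08525863]
[-0.03985236 -0.01081516  0.02      ]
[-0.02996516 -0.03072016  0.02      ]
```

View pics/w13c.png

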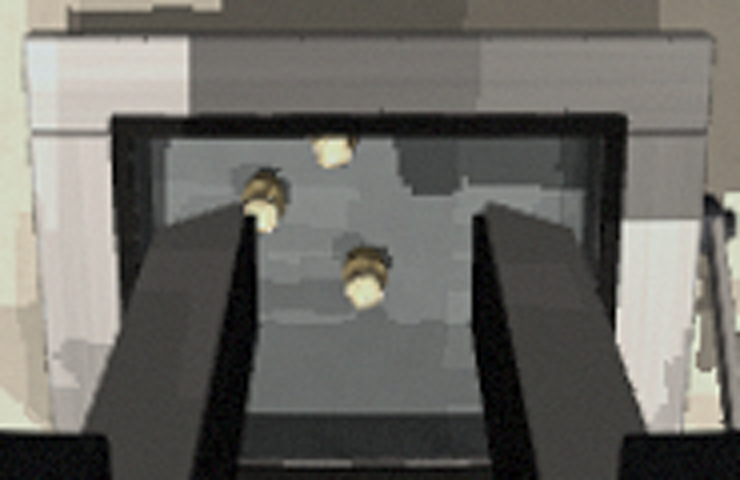

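```bash
python3 - <<'E'
from h import *
M=np.load('pics/w13_M.npy'); q=watz(323.2,263.5,.031,M); print(Rz(-POT[2])@(q-[POT[0],POT[1],0]))
E0=np.array([.031,.084]); grip(.034,30)
p,R=pin(E0,.5,.13); reach(p+[0,.03,.12],R); movel(p,R,max_speed=.25)
p,R=pin(E0); g=movel(p,R,max_speed=.12,guard=12); st(g); wsnap('w14')
grip(0,30); st()
for a in (50,54,59,64,69,73,76):
    p,R=pin(arc(a)); g=movel(p,R,max_speed=.06,guard=50); st('%s %s'%(a,g))
    if g: break
wsnap('w15')
E
```

```text
[-0.0417821  -0.01035193  0.031     ]
False t=48.5 tcp [0.5871 0.2229 0.0683] w 0.0341 F [ 0.4  1.  -0.2] J [ 26.6  36.   77.  -26.4  80.4  31.5]
 t=49.0 tcp [0.5865 0.2224 0.0675] w 0.0114 F [-0.3  0.7  1.5] J [ 26.6  36.1  77.1 -26.4  80.4  31.5]
50 False t=49.3 tcp [0.5834 0.2222 0.0702] w 0.0109 F [3.4 0.3 0.3] J [ 26.7  35.6  77.5 -26.4  80.4  31.6]
54 False t=49.5 tcp [0.5786 0.222  0.0736] w 0.0114 F [1.8 0.8 0.4] J [ 26.8  35.   78.1 -26.3  80.6  31.7]
59 False t=49.8 tcp [0.573  0.2217 0.0768] w 0.0110 F [ 1.2  0.6 -0.3] J [ 27.   34.2  78.8 -26.2  80.7  31.8]
64 False t=50.0 tcp [0.5669 0.2213 0.0799] w 0.0113 F [ 0.1  1.  -0. ] J [ 27.2  33.5  79.6 -26.2  80.8  32. ]
69 False t=50.3 tcp [0.5609 0.221  0.0824] w 0.0109 F [-0.9  1.2 -0.7] J [ 27.5  32.8  80.4 -26.1  80.9  32.2]
73 False t=50.5 tcp [0.5562 0.2208 0.0841] w 0.0111 F [-0.5  1.  -0.5] J [ 27.6  32.2  81.  -26.1  80.8  32.4]
76 False t=50.8 tcp [0.5528 0.2206 0.085 ] w 0.0111 F [-0.5  1.  -1.9] J [ 27.7  31.9  81.5 -26.1  80.8  32.6]
```

View pics/w15.png

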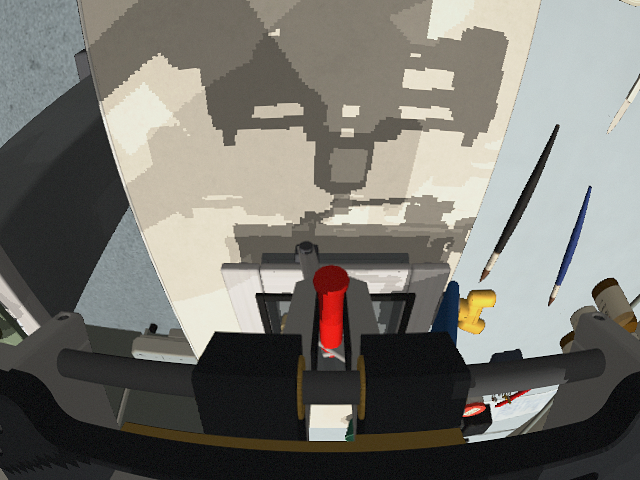

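```bash
python3 - <<'E'
from h import *
from scipy.optimize import brentq
ang=lambda th: np.degrees(np.arctan2(elbow(th)[1]-.03,elbow(th)[0]+.02))
th=brentq(lambda t:ang(t)-76,1.1,1.44); print(th)
grip(.034); p,R=pin(arc(76),.5,.13); movel(p,R,max_speed=.2); movel(p+[0,.03,.14],max_speed=.3)
snap('scene','s16',(200,140,400,300),4); wsnap('w16')
for y in (.1,.155):
  for t in (1.25,1.3,1.35): E=elbow(t);print(t,(proj('scene',pw([E[0],y,E[1]]))-[200,140])*4)
for t in (1.25,1.3,1.35): print(t,(proj('scene',pw([.08-.2*np.cos(t),.045,.05+.2*np.sin(t)]))-[200,140])*4)
E
```

```text
1.3321980976932886
1.25 [331.86215337 450.57950374]
1.3 [321.94373075 449.0980903 ]
1.35 [311.13020534 448.46371568]
1.25 [285.02470787 500.53514798]
1.3 [274.87040887 498.88832987]
1.35 [263.81601938 498.09249655]
1.25 [326.39544323 186.97046042]
1.3 [311.2579122 178.8429639]
1.35 [295.97948768 171.46027835]
```

View pics/s16.png

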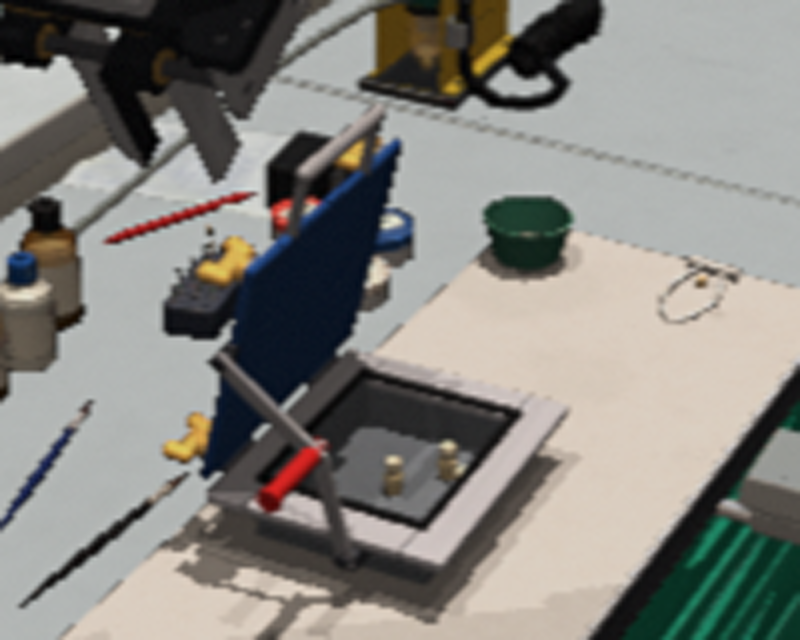

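```bash
python3 - <<'E'
from h import *
th=1.33; p=hpose(th); R=down(POT[2])
s=get_state(); reach(p+[0,0,.1],R); grip(.044); g=movel(p,max_speed=.12,guard=8); st(g); wsnap('w17')
grip(0,25); st('grip')
E
```

```text
False t=55.2 tcp [0.5943 0.0945 0.2263] w 0.0441 F [-0.2 -0.1  0.5] J [ 0.8 14.1 83.1  0.  82.7 -1.9]
grip t=55.9 tcp [0.5936 0.0945 0.2253] w 0.0099 F [-0.8 -0.7  0.2] J [ 0.8 14.1 83.1 -0.  82.7 -1.9]
```

View pics/w17.png

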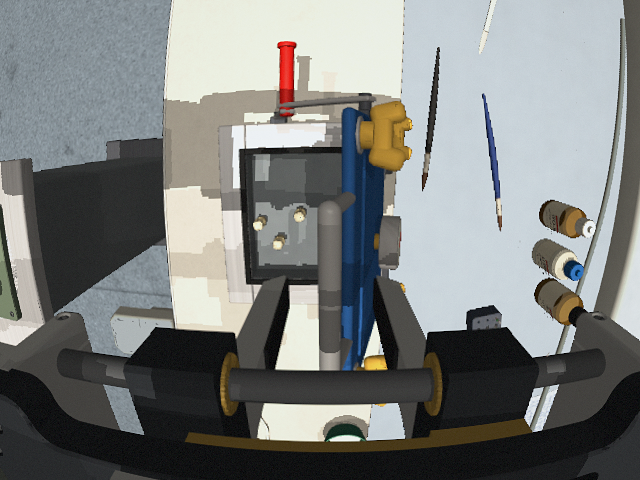

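```bash
python3 - <<'E'
from h import *
for th in list(np.arange(1.22,.1,-.12))+[.05,0.0]:
    g=movel(hpose(th),max_speed=.12,guard=45); s=st('%.2f %s'%(th,g))
    if g or s['grip_width']<.007: break
g=movel(hpose(-.012),max_speed=.05,guard=10); st(g)
E
```

```text
1.22 False t=56.2 tcp [0.572  0.0936 0.2189] w 0.0103 F [-1.5  0.5  1.2] J [ 0.7 11.8 86.7  0.  81.5 -1.9]
1.10 False t=56.6 tcp [0.5503 0.0926 0.2092] w 0.0102 F [-1.8  0.   0.6] J [ 0.7  9.7 90.4  0.  80.  -2. ]
0.98 False t=57.0 tcp [0.5295 0.0917 0.1968] w 0.0100 F [-3.  -0.4  1.3] J [ 0.6  7.8 94.1  0.  78.2 -2.1]
0.86 False t=57.3 tcp [0.5106 0.0908 0.1821] w 0.0100 F [-1.6  1.4 -1.1] J [ 0.5  6.2 97.6  0.  76.2 -2.2]
0.74 False t=57.6 tcp [0.4938 0.0901 0.1654] w 0.0105 F [ 1.2  1.3 -4.7] J [  0.4   5.1 100.9   0.   74.   -2.2]
0.62 False t=58.0 tcp [0.4792 0.0893 0.1472] w 0.0100 F [ 2.8  2.2 -3.9] J [  0.4   4.5 104.    0.   71.5  -2.3]
0.50 False t=58.4 tcp [0.4665 0.0887 0.1268] w 0.0098 F [ 3.5  2.7 -4.2] J [  0.3   4.3 106.8   0.   68.8  -2.4]
0.38 False t=58.7 tcp [0.4562 0.0882 0.1049] w 0.0099 F [ 4.2  3.3 -4.1] J [  0.2   4.8 109.2   0.   65.9  -2.4]
0.26 False t=59.0 tcp [0.4488 0.0878 0.0822] w 0.0100 F [ 3.3  2.8 -3. ] J [  0.2   5.9 111.2   0.   62.8  -2.5]
0.14 False t=59.4 tcp [0.4441 0.0875 0.0587] w 0.0102 F [ 4.1  3.2 -4. ] J [  0.2   7.6 112.7   0.   59.6  -2.5]
0.05 False t=59.7 tcp [0.4424 0.0874 0.0407] w 0.0105 F [ 3.7  3.4 -2.7] J [  0.2   9.2 113.5   0.   57.2  -2.5]
0.00 False t=60.0 tcp [0.4421 0.0873 0.031 ] w 0.0102 F [ 4.2  2.3 -3.5] J [  0.2  10.2 113.8  -0.   55.9  -2.5]
False t=60.2 tcp [0.4421 0.0873 0.0303] w 0.0098 F [-0.7  3.5 10.6] J [  0.2  10.3 113.8  -0.   55.8  -2.5]
```

```bash
python3 - <<'E'
from h import *
hold(.2); grip(.036); s=get_state(); movel(s['tcp_pos']+[0,0,.17],max_speed=.25); st()
wsnap('w18'); snap('scene','s18',(200,180,360,310),5)
im=cv2.imread('pics/w18.png'); cv2.imwrite('pics/w18c.png',cv2.resize(im[100:340,310:560],None,fx=2.5,fy=2.5,interpolation=cv2.INTER_CUBIC))
M=np.load('pics/w18_M.npy')
for i,(x,y) in enumerate(((-67,80),(-67,-80),(67,-80),(67,80))):
    c=[(wproj(pw([x/1e3-.019*np.sin(a)*1,y/1e3+.019*np.cos(a),.077]),M)-[310,100])*2.5 for a in (0,.2,np.pi,np.pi+.2)]
    print(i+1,np.round(c).tolist())
E
```

```text
t=61.8 tcp [0.4401 0.0873 0.1971] w 0.0362 F [ 0.5 -0.1 -0.9] J [ 1.000e-01 -3.400e+00  1.057e+02 -0.000e+00  7.790e+01 -2.500e+00]
1 [[223.0, 33.0], [211.0, 34.0], [221.0, 150.0], [232.0, 149.0]]
2 [[205.0, 499.0], [195.0, 500.0], [199.0, 591.0], [209.0, 590.0]]
3 [[538.0, 487.0], [530.0, 488.0], [521.0, 573.0], [529.0, 572.0]]
4 [[584.0, 65.0], [575.0, 64.0], [579.0, 170.0], [587.0, 169.0]]
```

View pics/w18c.png

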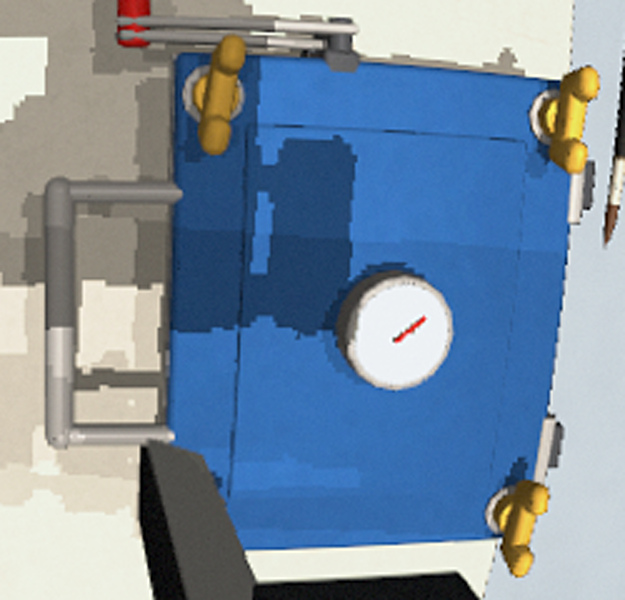

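View pics/s18.png

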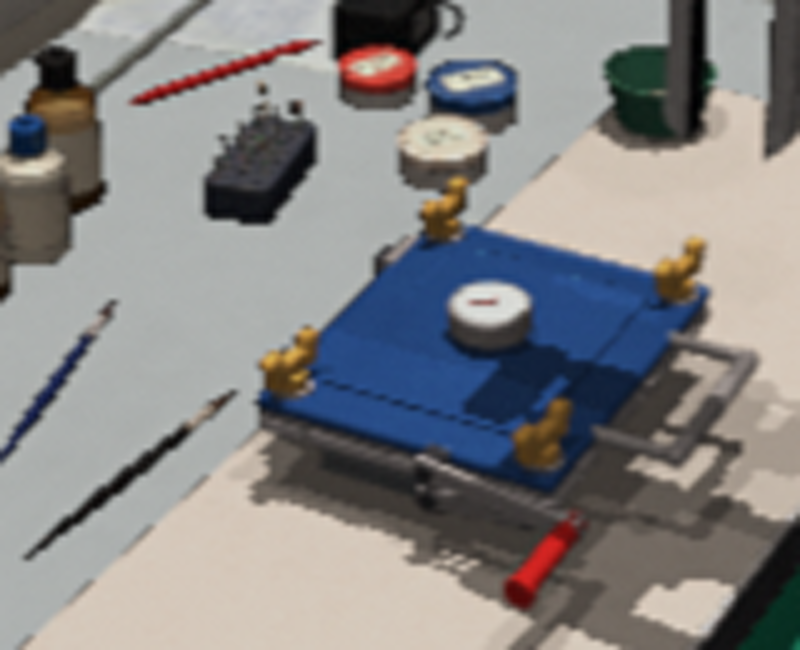

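```bash
cat >> h.py <<'E'
SC={1:(-.067,.08),2:(-.067,-.08),3:(.067,-.08),4:(.067,.08)}
def screw(n,t0,t1,z=.058,force=25,off=(0,0)):
    p=pw([SC[n][0]+off[0],SC[n][1]+off[1],0]); a=POT[2]; hi=[p[0],p[1],.125]; lo=[p[0],p[1],z]
    grip(.034,force); reach(hi,down(a-t0)); g=movel(lo,max_speed=.12,guard=8); 
    if g: st('BLOCKED'); return False
    grip(0,force); s=st('scr%d grip'%n); print('T',s['torque'].round(2))
    for t in np.linspace(t0,t1,4)[1:]: reach(lo,down(a-t))
    s=st('turned'); y=s['tcp_rot'][:,1]; print('T',s['torque'].round(2),'theta',a-np.arctan2(y[1],y[0]))
    return True
def unscrew_leave():
    grip(.034); s=get_state(); movel(s['tcp_pos']*[1,1,0]+[0,0,.125],max_speed=.25)
E
python3 - <<'E'
from h import *
screw(1,.12,.84); wsnap('w19'); unscrew_leave(); st(); wsnap('w20')
E
```

```text
scr1 grip t=63.9 tcp [0.4912 0.17   0.0588] w 0.0146 F [-0.3 -0.6  3.9] J [  9.5  15.1 103.5   0.   61.4  13.7]
T [-0.06  0.24 -0.02]
turned t=64.9 tcp [0.4907 0.1702 0.0587] w 0.0139 F [-2.4  1.1  5.5] J [  9.6  15.1 103.5   0.   61.4  55. ]
T [ 0.06  0.52 -0.01] theta 0.8392366053265271
 t=65.9 tcp [0.4915 0.1699 0.1263] w 0.0340 F [-1.   0.1 -0.2] J [  9.5   9.7 100.8  -0.   69.3  55. ]
```

View pics/w19.png

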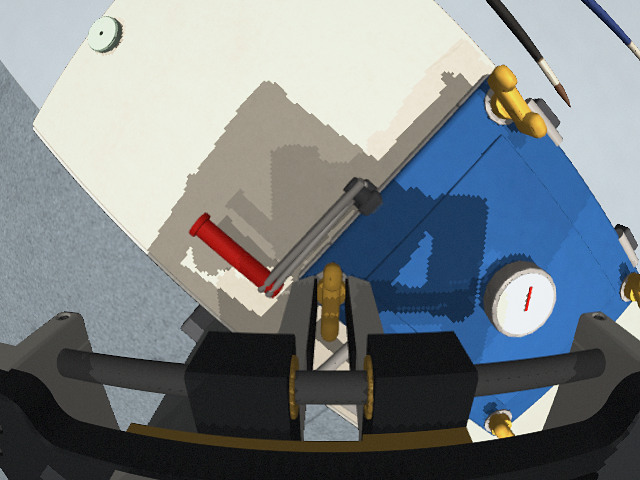

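View pics/w20.png

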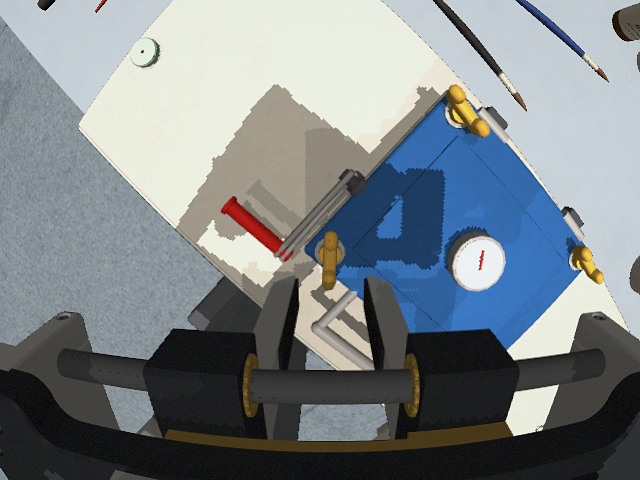

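```bash
python3 - <<'E'
from h import *
movel(get_state()['tcp_pos']*[1,1,0]+[0,0,.16],max_speed=.3)
screw(3,.12,.84,z=.062); unscrew_leave(); st(); wsnap('w21')
E
```

```text
scr3 grip t=68.6 tcp [0.6326 0.0161 0.0633] w 0.0088 F [-1.8  0.3  5.8] J [-6.4 26.7 86.5 -0.  66.6 -2.2]
T [-0.07  0.35  0.1 ]
turned t=69.6 tcp [0.6319 0.0164 0.0633] w 0.0091 F [-3.   1.   6.6] J [-6.4 26.7 86.6  0.  66.7 39.1]
T [ 0.09  0.73 -0.06] theta 0.840338335170422
 t=70.6 tcp [0.6326 0.0162 0.1266] w 0.0344 F [ 0.5 -0.8 -0.4] J [-6.4 22.6 84.2  0.  73.  39.1]
```

View pics/w21.png

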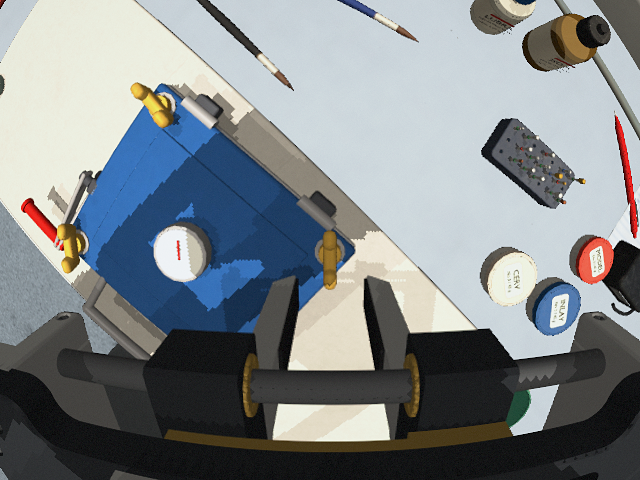

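```bash
python3 - <<'E'
from h import *
if screw(2,.12,.84,z=.062):
    unscrew_leave(); wsnap('w22')
    if screw(4,.12,.84,z=.062): unscrew_leave(); wsnap('w23')
movel(pw([-.06,0,.22]),down(POT[2]),max_speed=.3); wsnap('w24'); st()
im=cv2.imread('pics/w24.png'); cv2.imwrite('pics/w24c.png',im[60:400,200:600])
E
```

```text
scr2 grip t=72.8 tcp [0.4987 0.0099 0.0631] w 0.0093 F [-1.4  0.   5.7] J [ -8.8  12.4 106.3   0.   61.3  -4.6]
T [-0.08  0.34 -0.06]
turned t=73.9 tcp [0.4981 0.0102 0.0631] w 0.0089 F [-2.7  0.1  7.7] J [ -8.8  12.4 106.3   0.   61.3  36.7]
T [ 0.08  0.71 -0.05] theta 0.8402937396759912
scr4 grip t=77.2 tcp [0.6251 0.1763 0.0632] w 0.0084 F [-1.6  1.   4.9] J [ 8.1 28.5 83.9  0.  67.5 12.3]
T [-0.09  0.33 -0.04]
turned t=78.2 tcp [0.6246 0.1765 0.0633] w 0.0084 F [-2.9  1.   6.8] J [ 8.1 28.5 83.9  0.  67.6 53.6]
T [ 0.02  0.63 -0.02] theta 0.8400385366928229
 t=80.3 tcp [0.501  0.0904 0.2187] w 0.0341 F [-0.   0.2 -0.1] J [ 0.5  3.2 96.4  0.  80.5 -2.2]
```

View pics/w24.png

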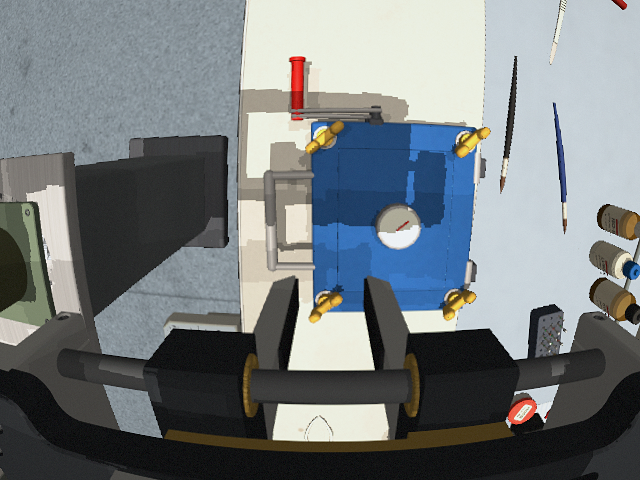

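View pics/w23.png

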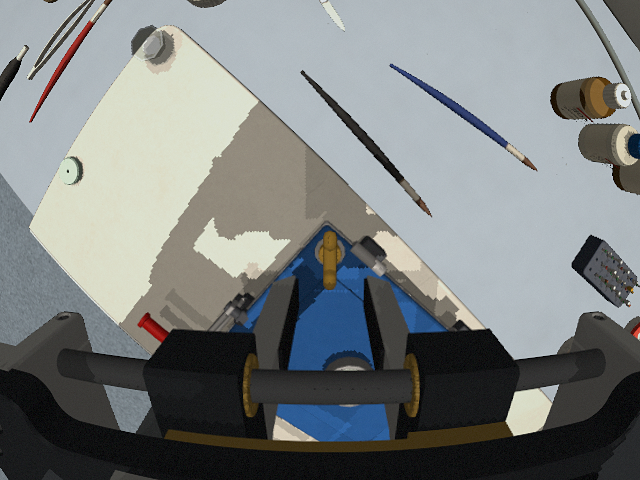

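View pics/w22.png

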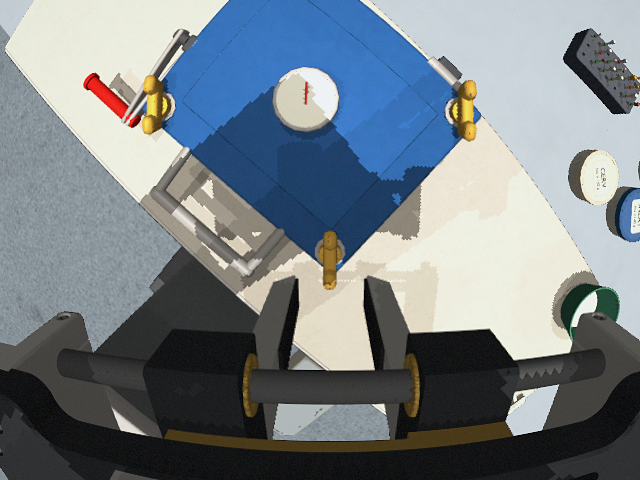

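```bash
python3 - <<'E'
from h import *
for n in (1,3,2,4):
    if not screw(n,.84,1.60,z=.062): break
    hold(.1); unscrew_leave(); wsnap('w3%d'%n)
movel(pw([-.06,0,.22]),down(POT[2]),max_speed=.3); wsnap('w25'); snap('scene','s25',(200,180,360,310),5); snap('top','t25'); st()
E
```

```text
scr1 grip t=82.6 tcp [0.491  0.1705 0.0631] w 0.0089 F [-2.6  1.2  5. ] J [9.600e+00 1.470e+01 1.033e+02 1.000e-01 6.190e+01 5.500e+01]
T [ 0.19  0.52 -0.05]
turned t=83.7 tcp [0.4909 0.1708 0.0631] w 0.0089 F [-1.7  2.2  4.9] J [9.600e+00 1.470e+01 1.033e+02 1.000e-01 6.190e+01 9.850e+01]
T [0.4  0.63 0.4 ] theta 1.5987725091313654
scr3 grip t=87.2 tcp [0.6322 0.0167 0.0632] w 0.0085 F [-1.7  2.2  6.6] J [-6.3 26.7 86.6  0.1 66.7 39.1]
T [0.31 0.49 0.04]
turned t=88.2 tcp [0.632  0.0172 0.0633] w 0.0090 F [-1.6  2.4  5.7] J [-6.3 26.7 86.6  0.1 66.7 82.6]
T [0.46 0.65 0.24] theta 1.5990942597698508
scr2 grip t=91.6 tcp [0.4983 0.0104 0.0631] w 0.0086 F [-1.6  2.7  5.7] J [-8.800e+00  1.240e+01  1.063e+02  1.000e-01  6.130e+01  3.670e+01]
T [ 0.3   0.51 -0.09]
turned t=92.6 tcp [0.4981 0.0109 0.0631] w 0.0089 F [-2.   2.6  5.8] J [-8.800e+00  1.240e+01  1.063e+02  1.000e-01  6.130e+01  8.020e+01]
T [0.6  0.63 0.27] theta 1.5991976677588038
scr4 grip t=96.0 tcp [0.6249 0.1767 0.0633] w 0.0088 F [-2.2  1.8  5.6] J [ 8.1 28.5 83.9  0.1 67.5 53.6]
T [ 0.25  0.5  -0.02]
turned t=97.1 tcp [0.6247 0.177  0.0632] w 0.0086 F [-3.3  3.3  5.9] J [ 8.2 28.5 83.9  0.1 67.5 97.1]
T [0.41 0.64 0.29] theta 1.598742534036221
 t=100.1 tcp [0.5013 0.0903 0.2196] w 0.0338 F [-0.7 -0.2 -0.7] J [ 0.5  3.2 96.4  0.  80.5 -2.2]
```

View pics/w25.png

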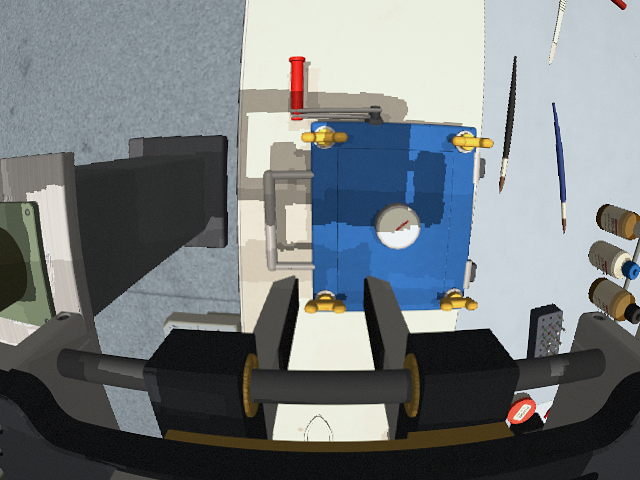

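View pics/s25.png

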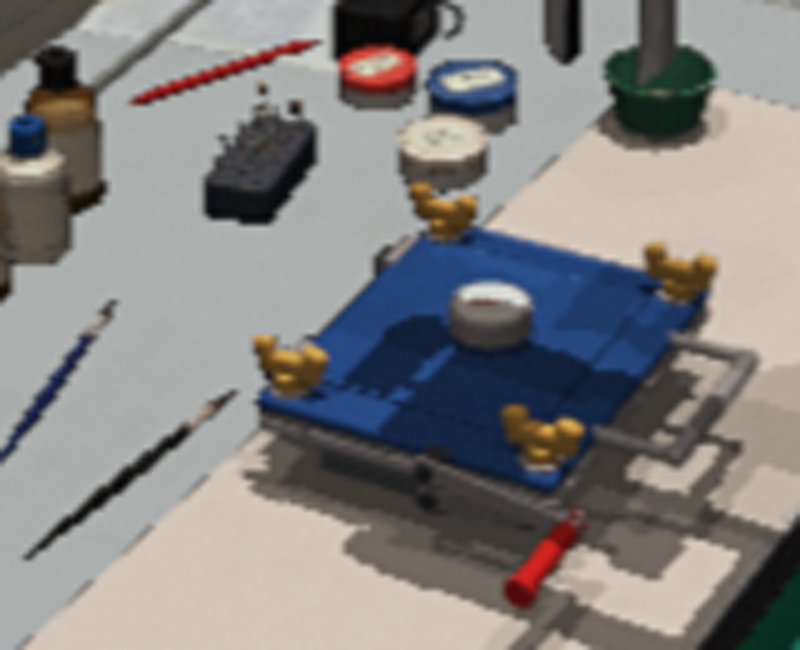

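View pics/t25.png

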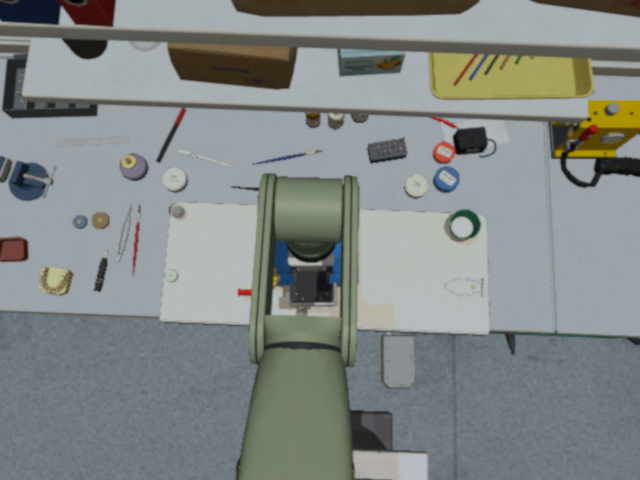

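```bash
python3 - <<'E'
from h import *
hold(.3); st(); print(finish_job())
E
```

```text
t=100.4 tcp [0.5014 0.0902 0.22  ] w 0.0339 F [0.  0.2 0.6] J [ 0.5  3.1 96.4 -0.  80.5 -2.2]
the job is handed in; nothing more can be done
None
```

The job is done and handed in at 100 s of the 210 s allowed. I opened the lid and pushed the stay past dead centre to its stop. Then I stood the three dies present on the floor of the pot, released the stay and shut the lid. I turned the wing screws in the order 1, 3, 2, 4: first to about 0.84 rad, then to their stops.

- **Screws and lid:** The last pictures show all four wings running front to back. The tool reached 1.60 rad on each screw, with a clear rise in torque at the stop. The lid is flat and shut, and the gripper is clear of everything.
- **Bench:** No dies are left on it. The bowl, gauge, dish and wheel show no visible change from their starting places.
- **Disagreement:** After I placed it, one die (I take it to be the first) turned up about 40 mm away, near the front wall of the well. That could be the expected random knock or a touch by the gripper. My estimate put it at about x = −0.042, y = −0.010 in the pot frame, which is inside the limits, so I left it. All three dies were last seen inside the well just before I shut the lid, and not since.

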